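# Lock off the flat lap, rack the glass, release the stop

### The job

Unload the flat lap safely: press the red mushroom stop down until it stays latched, then lift the orange glass block out of the lap's work guide and stand it in the rack's padded bay, in the middle of the pad, upright, with its long side reaching across from one bay wall to the other; only when it is there and let go, twist the stop's head clockwise so that it springs back up. Set the glass down without dropping it, use the green mat if you need to change your grip, and leave the jar, the tumbler and the paddle where they are.

Things in the scene. Friction and masses are not known exactly. Their poses are not given: they have to be found in the camera images.
- station: fixed yellow box, 100 x 100 mm and 60 mm tall, that carries the red mushroom stop in the middle of its top; origin at the centre of its underside, z up
- stop_top (a point): centre of the top of the red mushroom head, a round disc 48 mm across and 20 mm thick. Up: top 100 mm, underside 80 mm above the bench; latched: about 12 mm lower. The point goes down with the head but does not turn with it. Push the head at its centre from above; pinch it across its rim at any yaw
- plunger (a joint): how far the head is pressed down, m: 0 up, end stop 0.014. It takes about 3 N at first, 6 to 10 N on the way past the latch near 0.0115, 9 N to reach the end stop; let go after that, it stays at about 0.012. While latched it cannot be pulled up. Push slowly, about 15 mm/s: faster pushes read up to 20 N on the way
- stop_head (a joint): rotation of the head, rad: 0 at rest, grows clockwise seen from above, end stop 1.1; a spring turns it back to 0 within 2 s of letting go; torque 0.02 N m at first, 0.12 at the end stop. Past about 0.6 the latch is free: the head springs up (3 to 8 N) once it is not held down, and stays up
- block (a point): centre of the loose orange glass block, an upright cuboid 42 mm (its x) by 62 mm (its y) by 55 mm tall (its z, up; a lighter rectangle marks the top), about 0.34 kg. It starts standing on the lap disc in the work guide
- lap: the lap, fixed and still: grey pan of radius 152 mm, rim 56 mm above the bench, with an iron disc of radius 130 mm, 50 mm above the bench; origin under the disc's centre. The guide's cheeks are held by bars along its x axis (16 mm wide, tops 100 mm above the bench) from two posts at x = -158 and +158 mm, 108 mm tall
- guide (a point): centre of the work guide at disc level, 50 mm above the bench; axes as the lap's. Two aluminium cheeks at x = +-26 to +-34 mm, 50 mm long along y, 60 mm above the disc, stand about 5 mm from the block's two long faces and higher than the block: fingers fit only at its ends (+-y), which are open
- rack: fixed light-wood rack with one bay, base 85 mm (x) by 105 mm (y), walls up to 85 mm above the bench; origin at the centre of its underside
- bay (a point): centre of the pad, the bay's floor, 12 mm above the bench. Walls with inner faces at y = +-36 mm, 10 mm thick, 62 mm long along x, 73 mm above the pad; open at +-x and above. The block goes in the centre, its 62 mm side along y: 5 mm spare at each wall, no room for fingers there, so hold it by its long faces, fingers at +-x
- mat_top (a point): centre of the top of a green bench mat, 110 x 110 mm, 4 mm thick, fixed, free of things: a place to stand the block between two grasps
- jar: bystander: closed jar, 64 mm in diameter, 85 mm tall, origin at the centre of its underside
- tumbler: bystander: blue tumbler, 72 mm across the rim, 80 mm tall, origin at the centre of its underside
- paddle: bystander: wooden paddle lying flat, 240 mm long along its x, blade 60 mm wide at +x, 12 mm thick, origin at the middle of its underside
Not all that is in view belongs to the job. Leave any pink or turquoise look-alike of the rack alone.

How it is judged:
On the way, in this order (a step that is already met when the one before it is completed fails the run):
1. the mushroom stop is latched down (pressed 9 mm or more) with the robot's fingers off it (value of joint plunger above 0.009 m and contact force between the fingers and station below 0.3 N), for 0.2 s.
2. the glass block stands in the bay and is let go, the stop still latched (x of block in the frame of bay between -0.012 and 0.012 m and y of block in the frame of bay between -0.008 and 0.008 m and z of block in the frame of bay between 0.0225 and 0.0325 m and angle between block's own z axis and vertical below 0.1 rad and angle between the y axis of block and the y axis of bay, either way round below 0.2 rad and value of joint plunger above 0.009 m and contact force between the fingers and glass_block below 0.2 N and linear speed of glass_block below 0.03 m/s), for 0.2 s.
At the end, for the whole second after the job is handed in: The glass block stands upright (within 0.1 rad) and at rest on the bay's pad (its centre 27.5 mm above the pad within 5 mm), within 12 mm (along x) and 8 mm (along y) of the bay's centre, its long side across the bay within 0.2 rad; the mushroom head is up (pressed less than 3 mm) (x of block in the frame of bay between -0.012 and 0.012 m and y of block in the frame of bay between -0.008 and 0.008 m and z of block in the frame of bay between 0.0225 and 0.0325 m and angle between block's own z axis and vertical below 0.1 rad and angle between the y axis of block and the y axis of bay, either way round below 0.2 rad and linear speed of glass_block below 0.02 m/s and value of joint plunger below 0.003 m); the robot touches nothing.
It fails at once if the glass block is taken from its place and not yet in the bay while the stop is not latched (value of joint plunger below 0.006 m and distance of block from where it was at the start of the episode above 0.02 m and not (x of block in the frame of bay between -0.012 and 0.012 m and y of block in the frame of bay between -0.008 and 0.008 m and z of block in the frame of bay between 0.0225 and 0.0325 m and angle between block's own z axis and vertical below 0.1 rad and angle between the y axis of block and the y axis of bay, either way round below 0.2 rad)).
It fails at once if the glass block is dropped, thrown or toppled (moves faster than 0.35 m/s out of the fingers, or tilts over 0.7 rad) (angle between block's own z axis and vertical above 0.7 rad or (contact force between the fingers and glass_block below 0.2 N and linear speed of glass_block above 0.35 m/s)).
It fails at once if the jar, the tumbler or the paddle is moved more than 30 mm or tipped over (distance of any of jar, tumbler, paddle from where it was at the start of the episode above 0.03 m or angle between any of jar, tumbler, paddle's own z axis and vertical above 0.4 rad).
It also fails if it takes over 72 s, if anything falls off the work surface, if the arm or the gripper's body presses on something with over 40 N, if the wrist force passes 120 N, or if a joint passes its speed limit or range.

### The arm

A 7-joint arm with a two-finger parallel gripper is mounted at the origin on the work surface. World frame = base frame: x ahead of the robot, y to its left, z up, the work surface at z = 0. Lengths are in m, angles in rad, forces in N, time in s.
With the tool pointing down it reaches from about 0.4 to 0.85 m from the base axis. Payload 4.5 kg.
Tool frame: the origin (TCP) lies between the finger pads; the fingertips stand 22 mm ahead of it and the grasp point (between the pads) lies 3 mm ahead of it; z points along the fingers, y is the direction in which the jaws open and shut (so a half turn about z gives the same grasp; the last joint's range is limited). The gripper opens to 85 mm and grips with 20 to 120 N. Pads are 22 mm wide; open, the fingers measure 114 mm over their backs; the gripper's body (76 mm by 85 mm) begins 54 mm behind the grasp point. The pads swing forward as they close: fully open they stand 13 mm farther back than shut.
Start: joints at [-1.286, 0.689, -0.195, 1.565, 0.157, 0.902, -0.215], TCP at [0.155, 0.605, 0.253] pointing down, gripper open.
Joint ranges: [-3.01, 3.01], [-0.46, 2.08], [-1.47, 1.51], [0.13, 2.56], [-1, 4.14], [0.04, 2.09], [-2.66, 2.66]. Speed limits (rad/s): [2.57, 2.57, 3.14, 3.14, 3.14, 3.14, 3.14].

### API

Orientations are given as a rotation vector (axis times angle).
In Python, from station import env gives the robot as it stands. The module is installed in compiled form; this text tells all that it offers.
- The arm moves only by the tool jog_arm, never from a script. Its argument "series" is a list of rows, each an object with "linear": the shift along the tool's x, y, z in mm, a list of three; "rotation": the turn, a rotation vector about the tool's x, y, z in units of 8 degrees (1.0 is 8 degrees), a list of three; "jaw": the opening, from -1 (shut) to 1 (fully open). In form: [{"linear": [x, y, z], "rotation": [wx, wy, wz], "jaw": jaw}, ...]. A call has 1 to 10 rows; each row shifts and turns the pose as measured when the row begins, along the tool's axes as they then stand; what a row does not reach is not made up. A row lasts 1/10 s, in which the tool goes at most 50 mm and 8.59 degrees, less where a joint would pass 70% of its speed; a pose out of reach is approached as far as the arm can. A call is refused whole if a number of a shift passes 50 or a number of a turn 1, either way. A call with a gripper value outside its range is refused whole. The fingers move at their own pace and stop on an object; "force" is the grip in N (left out, the last holds). Time passes only in rows, so rows that do not move let the fingers close. It gives the time, the measured TCP pose, the force and the opening at its end, in the units of the state.
- env.read_state(): the state, without advancing time (a new reading comes with each control period).
- env.snapshot(name): name is "side" or "top" or "wrist"; returns the picture (400x640x3 uint8, red, green, blue); there is no depth.
- env.calibration(name): a dict with "mtx" (3x3 intrinsics, pixels), "pose" (4x4, takes a point from camera to world coordinates). Camera axes: x right, y up, looking along -z (the intrinsics and any distortion apply to the point x, -y, -z); pixel columns grow to the right and rows downward; lengths in m; the calibration is good to about 2 mm. The wrist camera is an equidistant fisheye: a pixel r from the principal point sees the ray r / f radians off the axis. A picture is of the moment at which its call begins: read the wrist's pose just before it. calibration takes no time and is no camera call; for the wrist camera it gives the pose at the moment of the call.
- env.job_done(): hands the job in, once; it reports no verdict.
The state is a dict: "t": time; "joint_positions": joint angles; "qd": joint speeds; "joint_efforts": joint torques, N m; "position": TCP position; "tcp_rot": TCP orientation; "ft_force": force on the tool from outside, world axes, zero at the start; "wrist_torque": the same for the moment, N m; "width": finger opening in m.
Only numpy, scipy, OpenCV 4.12 (cv2) and the standard library are available. Lean on these libraries where they do the work, as an engineer would, in place of code of your own. Each camera call takes 0.05 s, during which the arm holds its last target.

## Working session

There is one attempt and no reset: what is moved stays moved. The work goes in short steps, Python scripts to look and compute and a tool call to move; the robot and the scene stay as the last step left them, time stands still between calls to the robot, and variables do not carry over. Pictures are saved under pics/ and viewed, and the job is handed in when it is done.

Besides the shell and the picture viewer there is one more tool, called after "Call:" by a JSON object that holds its "fn" and its "kwargs". jog_arm: Moves the arm, as the interface text tells. Its arguments: {"type":"object","properties":{"series":{"type":"array"},"force":{"type":"number"}},"required":["series"]}

```bash
mkdir -p pics; ls; cat > h.py <<'E'
import numpy as np, cv2
from station import env
from scipy.spatial.transform import Rotation as R
def save(name,fn):
    im=env.snapshot(name); cv2.imwrite('pics/'+fn,cv2.cvtColor(im,cv2.COLOR_RGB2BGR)); return im
E
python3 - <<'E'
from h import *
np.set_printoptions(precision=4,suppress=True)
for n in ['side','top','wrist']:
    c=env.calibration(n); print(n,{k:v for k,v in c.items()})
    im=save(n,n+'0.png'); np.save('pics/'+n+'0.npy',im)
s=env.read_state(); print(s)
E
```

```text
pics
side {'mtx': array([[374.9236,   0.    , 313.5818],
       [  0.    , 374.9236, 199.4491],
       [  0.    ,   0.    ,   1.    ]]), 'pose': array([[ 0.935 ,  0.1915, -0.2984,  0.2918],
       [-0.354 ,  0.5536, -0.7538, -0.7473],
       [ 0.0208,  0.8104,  0.5854,  0.6427],
       [ 0.    ,  0.    ,  0.    ,  1.    ]])}
top {'mtx': array([[379.619 ,   0.    , 322.2963],
       [  0.    , 379.619 , 201.4219],
       [  0.    ,   0.    ,   1.    ]]), 'pose': array([[-0.0128,  0.9885, -0.1509,  0.3703],
       [-0.9998, -0.0154, -0.0158, -0.0631],
       [-0.0179,  0.1507,  0.9884,  1.1724],
       [ 0.    ,  0.    ,  0.    ,  1.    ]])}
wrist {'mtx': array([[309.7069,   0.    , 327.2215],
       [  0.    , 309.7069, 198.0678],
       [  0.    ,   0.    ,   1.    ]]), 'pose': array([[ 0.248 , -0.916 , -0.3152,  0.0735],
       [ 0.9688,  0.2341,  0.0818,  0.6254],
       [-0.0011, -0.3256,  0.9455,  0.3727],
       [ 0.    ,  0.    ,  0.    ,  1.    ]])}
{'t': 0.15, 'joint_positions': array([-1.2862,  0.6898, -0.1945,  1.5661,  0.1574,  0.9025, -0.2151]), 'qd': array([ 0.    , -0.0024, -0.0008, -0.0014, -0.0003, -0.0016,  0.0007]), 'joint_efforts': array([ -0.0017, -53.9936,  -1.2687, -15.8718,   0.0092,   0.0065,
        -0.    ]), 'position': array([0.155 , 0.605 , 0.2527]), 'tcp_rot': array([-0.3927, -3.1169,  0.0023]), 'ft_force': array([ 0.0372,  0.1282, -0.0049]), 'wrist_torque': array([0.0093, 0.0147, 0.0335]), 'width': 0.08564800487779867}
```

View pics/top0.png

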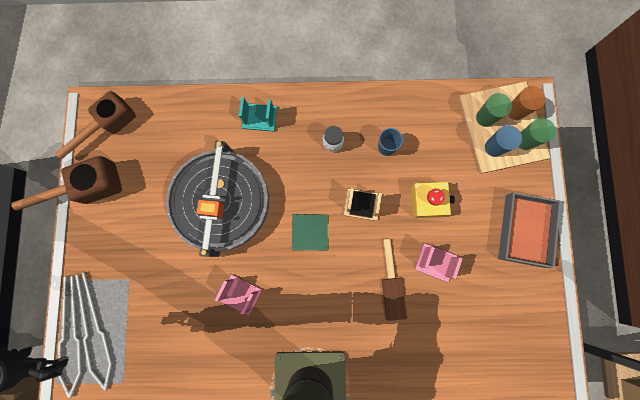

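View pics/side0.png

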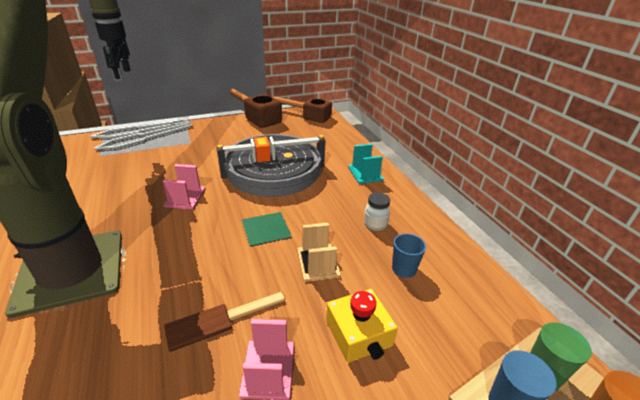

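View pics/wrist0.png

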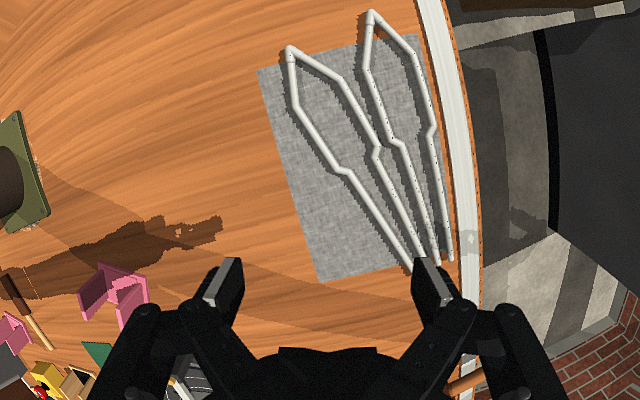

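The top view shows the lap at (218,200) with the orange block at (209,208), and the mat at (310,232). The yellow station is at (433,200) with its red head at (437,197), the jar at (333,138), the tumbler at (390,141) and the paddle at (393,280). There are four rack-like things: light wood (363,203), pink (240,293), pink (439,262) and turquoise (258,115). Only the light-wood one fits the description. I'll confirm it in a crop.

```bash
python3 - <<'E'
import cv2,numpy as np
t=cv2.imread('pics/top0.png'); s=cv2.imread('pics/side0.png')
a=cv2.resize(t[160:250,320:470],(750,450),interpolation=cv2.INTER_CUBIC)
cv2.imwrite('pics/c1.png',a)
cv2.imwrite('pics/c2.png',cv2.resize(t[130:270,150:290],(600,600),interpolation=cv2.INTER_CUBIC))
cv2.imwrite('pics/c3.png',cv2.resize(s[210:370,270:410],(525,600),interpolation=cv2.INTER_CUBIC))
cv2.imwrite('pics/c4.png',cv2.resize(s[120:200,205:335],(780,480),interpolation=cv2.INTER_CUBIC))
E
```

```text
(no output)
```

View pics/c1.png

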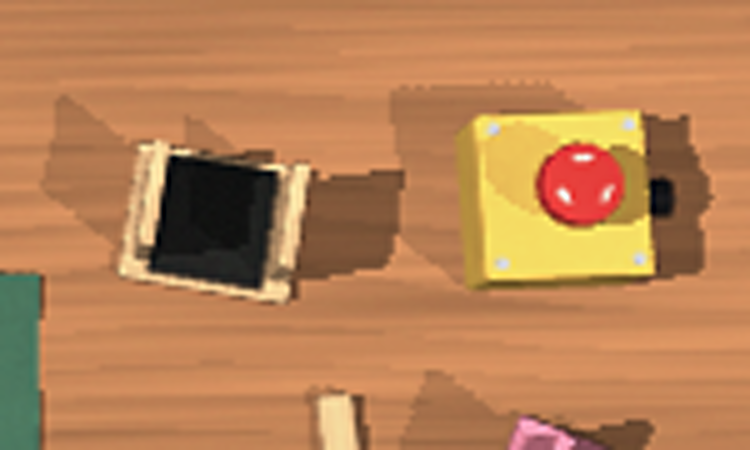

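View pics/c2.png

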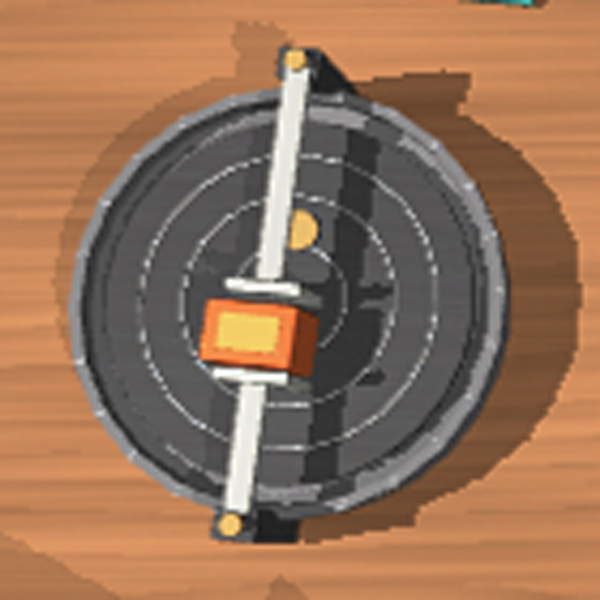

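View pics/c3.png

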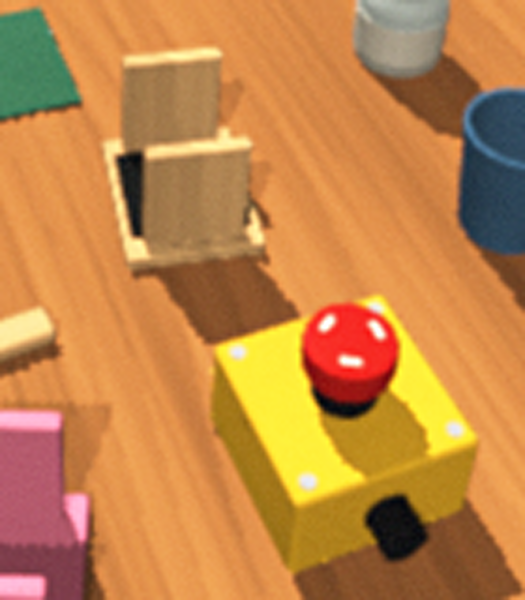

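View pics/c4.png

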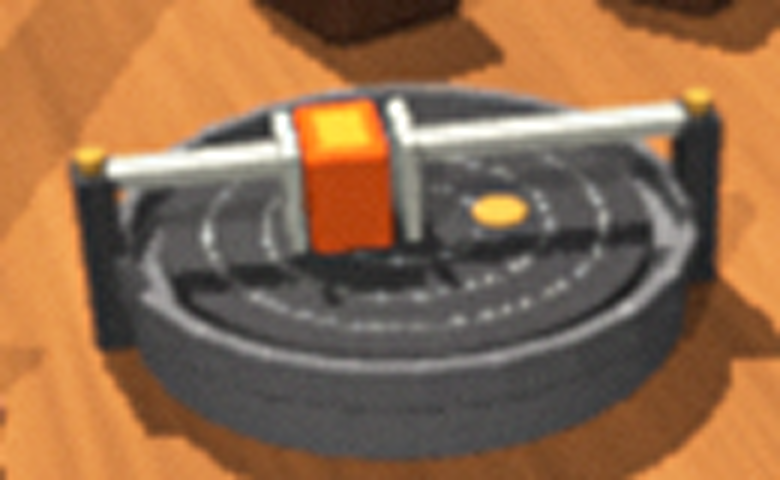

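The crop confirms it. The light-wood rack has two walls, is open at the other two sides, and has a dark pad, so it is the one meant. The pink and turquoise ones stay untouched. Next I'll measure by colour masks and rays.

```bash
cat >> h.py <<'E'
def ray(n,uv,c=None):
    c=c or env.calibration(n); uv=np.atleast_2d(uv).astype(float)
    K=c['mtx'];T=c['pose']
    x=(uv[:,0]-K[0,2])/K[0,0]; y=(uv[:,1]-K[1,2])/K[1,1]
    if n=='wrist':
        r=np.hypot(x,y); s=np.where(r>1e-9,np.sin(r)/np.maximum(r,1e-9),1)
        d=np.c_[x*s,-y*s,-np.cos(r)]
    else: d=np.c_[x,-y,-np.ones(len(x))]
    d=d@T[:3,:3].T; return T[:3,3],d/np.linalg.norm(d,axis=1,keepdims=True)
def plane(n,uv,z,c=None):
    o,d=ray(n,uv,c); return o+d*((z-o[2])/d[:,2])[:,None]
def tri(*obs):
    A=np.zeros((3,3));b=np.zeros(3);L=[]
    for n,uv,c in obs:
        o,d=ray(n,uv,c);d=d[0];P=np.eye(3)-np.outer(d,d);A+=P;b+=P@o;L.append((o,P))
    p=np.linalg.solve(A,b); return p,[np.linalg.norm(P@(p-o))*1e3 for o,P in L]
def mask(im,lo,hi):
    return cv2.inRange(cv2.cvtColor(im,cv2.COLOR_RGB2HSV),np.array(lo),np.array(hi))
def proj(n,P,c=None):
    c=c or env.calibration(n);K=c['mtx'];T=c['pose'];P=np.atleast_2d(P)
    q=(P-T[:3,3])@T[:3,:3]; x,y,z=q[:,0],-q[:,1],-q[:,2]
    if n=='wrist':
        r=np.hypot(x,y);th=np.arctan2(r,z);f=np.where(r>1e-9,th/np.maximum(r,1e-9),0);x,y=x*f,y*f
    else: x,y=x/z,y/z
    return np.c_[K[0,0]*x+K[0,2],K[1,1]*y+K[1,2]]
def blobs(m,amin=20):
    cs,_=cv2.findContours(m,cv2.RETR_EXTERNAL,cv2.CHAIN_APPROX_NONE); return sorted([c for c in cs if cv2.contourArea(c)>amin],key=cv2.contourArea,reverse=True)
E
python3 - <<'E'
from h import *
np.set_printoptions(precision=4,suppress=True)
t=np.load('pics/top0.npy');s=np.load('pics/side0.npy')
def show(nm,im,n,lo,hi,roi,z):
    m=mask(im,lo,hi); k=np.zeros_like(m);x0,y0,x1,y1=roi;k[y0:y1,x0:x1]=m[y0:y1,x0:x1]
    for c in blobs(k,8)[:2]:
        M=cv2.moments(c);uv=[M['m10']/M['m00'],M['m01']/M['m00']];r=cv2.minAreaRect(c)
        print(nm,n,cv2.contourArea(c),np.round(uv,1),'rect',np.round(r[0],1),np.round(r[1],1),round(r[2],1),'->',plane(n,uv,z)[0])
show('red',t,'top',(0,170,120),(4,255,255),(400,170,470,230),.095)
show('red',s,'side',(0,170,120),(4,255,255),(320,270,400,340),.09)
show('yel',t,'top',(22,120,120),(34,255,255),(400,170,470,230),.06)
show('light',t,'top',(16,100,200),(30,255,255),(190,190,230,225),.105)
show('light',s,'side',(16,100,200),(30,255,255),(240,130,280,165),.105)
show('orange',t,'top',(0,170,100),(30,255,255),(190,190,230,225),.105)
show('mat',t,'top',(60,80,30),(95,255,160),(280,205,340,260),.004)
show('mat',s,'side',(60,80,30),(95,255,160),(235,205,300,250),.004)
show('brass1',t,'top',(15,90,120),(30,255,255),(200,240,212,262),.108)
show('brass2',t,'top',(15,90,120),(30,255,255),(212,138,226,150),.108)
E
```

```text
red top 165.0 [435.8 197.2] rect [435.5 196.5] [15.6 15.6] 45.0 -> [ 0.542  -0.3708  0.095 ]
red side 449.0 [362.7 303.4] rect [362.4 303.7] [24.6 24.1] 26.6 -> [ 0.5436 -0.368   0.09  ]
yel top 343.0 [430.4 208.3] rect [433. 202.] [34. 26.] 0.0 -> [ 0.5148 -0.363   0.06  ]
yel top 171.0 [432.6 186.1] rect [431.6 188. ] [11.4 33. ] 87.6 -> [ 0.5811 -0.3732  0.06  ]
light top 98.0 [207.2 207.1] rect [207. 207.] [ 8. 14.] 90.0 -> [0.5221 0.2827 0.105 ]
light side 50.5 [261.3 141. ] rect [261. 141.] [ 6. 10.] 90.0 -> [0.5221 0.2882 0.105 ]
orange top 342.0 [210.  207.8] rect [210.  207.7] [26.  15.3] 8.1 -> [0.5198 0.2746 0.105 ]
mat top 1133.0 [309.5 232. ] rect [309.5 232. ] [34. 35.] 90.0 -> [ 0.4542 -0.0039  0.004 ]
mat side 1006.0 [265.6 228.6] rect [266.4 228.1] [26.9 43.1] 77.7 -> [ 0.4526 -0.0057  0.004 ]
brass1 top 16.0 [203.2 252. ] rect [203.5 252. ] [4. 5.] 90.0 -> [0.395  0.2886 0.108 ]
brass2 top 15.0 [218.6 143.1] rect [218.5 143. ] [4. 5.] 90.0 -> [0.7099 0.2545 0.108 ]
```

```bash
cat >> h.py <<'E'
def go(target,yaw=None):
    """print tool-axis shift (mm) to world target and tool-z turn so that tool y points at world angle yaw (mod pi)"""
    s=env.read_state();Rm=R.from_rotvec(s['tcp_rot']).as_matrix()
    d=Rm.T@(np.array(target)-s['position'])*1e3
    ty=np.arctan2(Rm[1,1],Rm[0,1])
    out='shift_tool_mm %s  |d|=%.0f tooly=%.1fdeg j7=%.2f tilt=%s'%(np.round(d,1),np.linalg.norm(d),np.degrees(ty),s['joint_positions'][6],np.round(Rm[:2,2],4))
    if yaw is not None:
        a=(yaw-ty+np.pi/2)%np.pi-np.pi/2   # world ccw
        out+=' turn_toolz units %.2f (or %.2f)'%(-np.degrees(a)/8,-np.degrees(a-np.sign(a)*np.pi)/8)
    print(out,'pos',np.round(s['position'],4),'t',round(s['t'],2))
E
python3 - <<'E'
from h import *
go([0.46,0.285,0.253],np.radians(90-6.2))
E
```

```text
shift_tool_mm [-374.8 -234.3    0. ]  |d|=442 tooly=75.6deg j7=-0.22 tilt=[-0.0002 -0.0014] turn_toolz units -1.02 (or 21.48) pos [0.155  0.605  0.2527] t 0.15
```

Call:
{"fn": "jog_arm", "kwargs": {"series": [{"linear":[-42,-26,0],"rotation":[0,0,-0.5],"jaw":-1},{"linear":[-42,-26,0],"rotation":[0,0,-0.5],"jaw":-1},{"linear":[-42,-24,0],"rotation":[0,0,0],"jaw":-1},{"linear":[-42,-24,0],"rotation":[0,0,0],"jaw":-1},{"linear":[-42,-24,0],"rotation":[0,0,0],"jaw":-1},{"linear":[-42,-24,0],"rotation":[0,0,0],"jaw":-1},{"linear":[-42,-24,0],"rotation":[0,0,0],"jaw":-1},{"linear":[-42,-24,0],"rotation":[0,0,0],"jaw":-1},{"linear":[-30,-18,0],"rotation":[0,0,0],"jaw":-1}], "force": 40}}

```text
t: 1.05
position: [0.4937, 0.3438, 0.2477]
tcp_rot: [-0.138, -3.131, 0.0]
ft_force: [0.6, 0.4, -0.3]
width: -0.0003
```

```bash
python3 - <<'E'
from h import *
s=env.read_state(); print(np.round(s['joint_positions'],2),np.round(s['qd'],2))
go([0.50,0.285,0.253],np.radians(90-6.2))
E
```

```text
[-0.52  0.67 -0.29  1.64  0.23  0.87  0.59] [ 0.57  0.15 -0.05 -0.33  0.02  0.19  0.59]
shift_tool_mm [-11.4 -58.   -5.4]  |d|=59 tooly=85.0deg j7=0.59 tilt=[-0.0078  0.    ] turn_toolz units 0.14 (or -22.36) pos [0.4937 0.3438 0.2477] t 1.05
```

Call:
{"fn": "jog_arm", "kwargs": {"series": [{"linear":[-6,-30,-3],"rotation":[0,0,0],"jaw":-1},{"linear":[-5,-28,-2],"rotation":[0,0,0],"jaw":-1},{"linear":[0,0,0],"rotation":[0,0,0],"jaw":-1}]}}

```text
t: 1.35
position: [0.506, 0.2754, 0.2509]
tcp_rot: [-0.159, -3.132, 0.008]
ft_force: [0.2, -1.3, 0.2]
width: -0.0003
```

```bash
python3 - <<'E'
from h import *
import pickle
go([0.52,0.285,0.253],np.radians(90-6.2))
c=env.calibration('wrist'); im=save('wrist','w1.png'); pickle.dump((im,c),open('pics/w1.pkl','wb'))
E
```

```text
shift_tool_mm [-13.   10.9  -2.2]  |d|=17 tooly=84.2deg j7=0.67 tilt=[-0.006  -0.0047] turn_toolz units 0.05 (or -22.45) pos [0.506  0.2754 0.2509] t 1.35
```

View pics/w1.png

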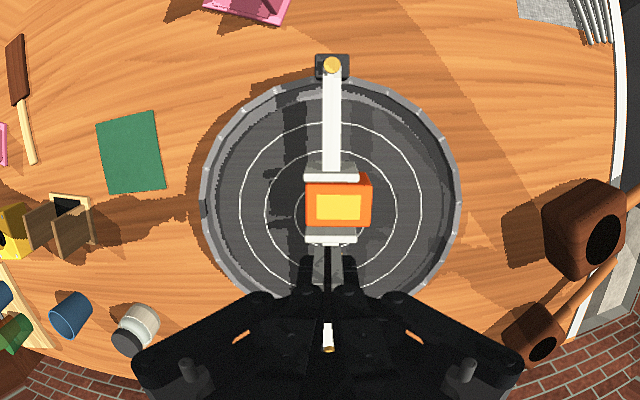

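The wrist view shows the block standing between the cheeks, with its light top rectangle at about (339,206) and one post at (331,65). I'll triangulate it across the three cameras.

```bash
python3 - <<'E'
from h import *
import pickle
np.set_printoptions(precision=4,suppress=True)
im,c=pickle.load(open('pics/w1.pkl','rb'))
m=mask(im,(20,100,200),(32,255,255)); k=np.zeros_like(m);k[185:230,300:375]=m[185:230,300:375]
b=blobs(k)[0]; M=cv2.moments(b);uv=[M['m10']/M['m00'],M['m01']/M['m00']];print(uv,cv2.minAreaRect(b))
print('tri w+top',tri(('wrist',uv,c),('top',[207.2,207.1],None)))
print('tri 3',tri(('wrist',uv,c),('top',[207.2,207.1],None),('side',[261.3,141.],None)))
m=mask(im,(3,150,120),(34,255,255)); k=np.zeros_like(m);k[170:235,298:380]=m[170:235,298:380]
box=cv2.boxPoints(cv2.minAreaRect(b)); P=plane('wrist',box,.105,c); print(P[:,:2])
for i in range(4):
    d=P[(i+1)%4]-P[i]; print(np.linalg.norm(d)*1e3,np.degrees(np.arctan2(d[1],d[0])))
# posts in wrist
m=mask(im,(18,100,120),(32,255,255)); k=np.zeros_like(m);k[52:80,315:350]=m[52:80,315:350]
M=cv2.moments(k,True);u=[M['m10']/M['m00'],M['m01']/M['m00']];print(u,plane('wrist',u,.108,c), tri(('wrist',u,c),('top',[203.2,252.],None)))
cv2.imwrite('pics/w1c.png',cv2.cvtColor(cv2.resize(im[150:270,270:410],(700,600),interpolation=cv2.INTER_CUBIC),cv2.COLOR_RGB2BGR))
E
```

```text
[338.2298228346457, 206.89173228346456] ((338.5, 206.5), (43.0, 25.0), 0.0)
tri w+top (array([0.5221, 0.2827, 0.1048]), [np.float64(0.03538202208867979), np.float64(0.03538202208862016)])
tri 3 (array([0.5212, 0.2824, 0.1076]), [np.float64(0.4128994827047505), np.float64(0.7223748353482071), np.float64(0.39997990152234264)])
[[0.5321 0.262 ]
 [0.5077 0.2648]
 [0.5116 0.3036]
 [0.5361 0.3019]]
24.473793122441457 173.55995131738217
38.99201530866759 84.30593842601145
24.553331004147207 -3.7476942306599876
40.14463904105745 -95.79032335052648
[331.55855855855856, 64.17117117117117] [[0.3953 0.2891 0.108 ]] (array([0.3951, 0.2892, 0.1066]), [np.float64(0.04660634635291996), np.float64(0.046606346352968106)])
```

View pics/w1c.png

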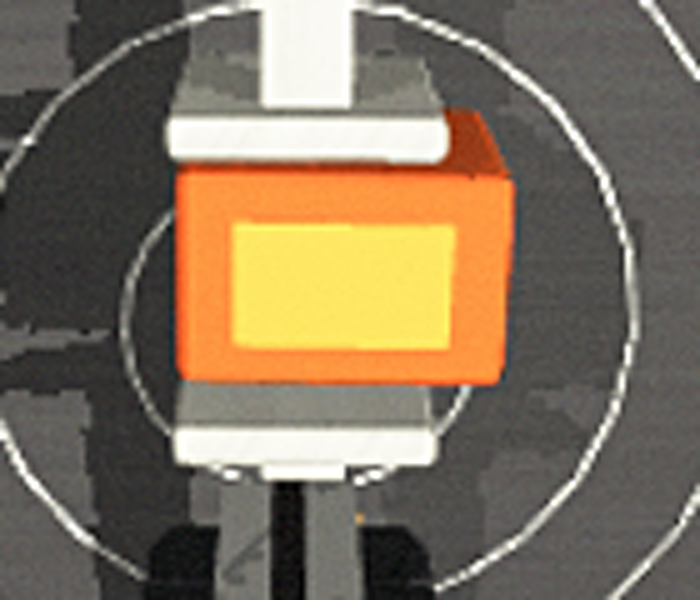

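```bash
python3 - <<'E'
from h import *
print(plane('top',[[363,204]],.06))
go([0.50,-0.18,0.255],np.radians(90-6.2))
E
```

```text
[[ 0.53059278 -0.16555991  0.06      ]]
shift_tool_mm [ -40.  -456.4   -3. ]  |d|=458 tooly=84.3deg j7=0.66 tilt=[-0.0062 -0.0023] turn_toolz units 0.07 (or -22.43) pos [0.5053 0.2781 0.251 ] t 1.4
```

Call:
{"fn": "jog_arm", "kwargs": {"series": [{"linear":[-4,-46,-1],"rotation":[0,0,0],"jaw":-1},{"linear":[-4,-46,-1],"rotation":[0,0,0],"jaw":-1},{"linear":[-4,-46,-1],"rotation":[0,0,0],"jaw":-1},{"linear":[-4,-46,0],"rotation":[0,0,0],"jaw":-1},{"linear":[-4,-46,0],"rotation":[0,0,0],"jaw":-1},{"linear":[-4,-46,0],"rotation":[0,0,0],"jaw":-1},{"linear":[-4,-46,0],"rotation":[0,0,0],"jaw":-1},{"linear":[-4,-46,0],"rotation":[0,0,0],"jaw":-1},{"linear":[-4,-46,0],"rotation":[0,0,0],"jaw":-1},{"linear":[-4,-36,0],"rotation":[0,0,0],"jaw":-1}]}}

```text
t: 2.4
position: [0.5096, -0.1653, 0.2498]
tcp_rot: [-0.1, -3.138, -0.025]
ft_force: [0.7, 0.1, -0.2]
width: -0.0001
```

Call:
{"fn": "jog_arm", "kwargs": {"series": [{"linear":[0,0,0],"rotation":[0,0,0],"jaw":-1},{"linear":[0,0,0],"rotation":[0,0,0],"jaw":-1}]}}

```text
t: 2.6
position: [0.5101, -0.1701, 0.2491]
tcp_rot: [-0.112, -3.138, -0.023]
ft_force: [0.8, 0.4, 0.2]
width: 0.0
```

```bash
python3 - <<'E'
from h import *
import pickle
s=env.read_state(); print(np.round(s['joint_positions'],2),np.round(s['qd'],2))
go([0.542,-0.37,0.20],np.radians(90-6.2))
c=env.calibration('wrist'); im=save('wrist','w2.png'); pickle.dump((im,c),open('pics/w2.pkl','wb'))
E
```

```text
[ 0.47  0.6  -0.37  1.82  0.27  0.77  1.46] [ 0.02  0.01  0.02 -0.02  0.02  0.    0.  ]
shift_tool_mm [ -46.2 -197.8   46.2]  |d|=208 tooly=85.9deg j7=1.46 tilt=[-0.0005  0.0146] turn_toolz units 0.26 (or -22.24) pos [ 0.5101 -0.1701  0.2491] t 2.6
```

View pics/w2.png

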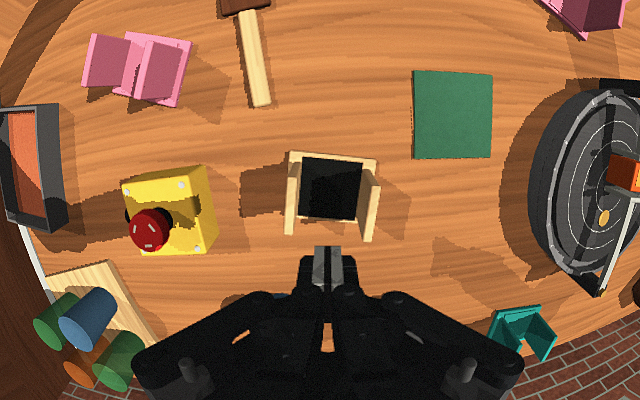

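The rack is seen from above, with its pad at about (331,188), the wall tops at (290,198) and (371,205), and the station head at (150,230). I'll enlarge it.

```bash
python3 - <<'E'
import cv2
im=cv2.imread('pics/w2.png')
cv2.imwrite('pics/w2c.png',cv2.resize(im[135:255,265:405],(700,600),interpolation=cv2.INTER_CUBIC))
E
```

```text
(no output)
```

View pics/w2c.png

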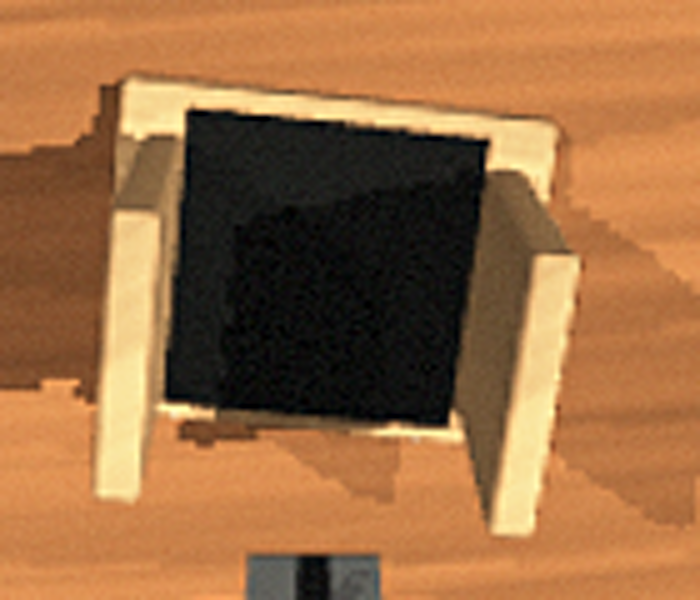

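```bash
python3 - <<'E'
from h import *
import pickle
np.set_printoptions(precision=4,suppress=True)
im,c=pickle.load(open('pics/w2.pkl','rb'))
f=lambda L:np.array(L)/5+[265,135]-0.4
L=f([(115,208),(160,210),(140,500),(95,497)]);Rr=f([(535,253),(580,258),(533,535),(492,533)]);pad=f([(188,110),(488,142),(448,427),(165,402)])
A=plane('wrist',L,.085,c);B=plane('wrist',Rr,.085,c);Pd=plane('wrist',pad,.012,c)
print('walls',A[:,:2],B[:,:2]);print('centre walls',(A.mean(0)+B.mean(0))/2,'pad',Pd.mean(0),Pd[:,:2])
def ang(a,b): d=b-a; return np.degrees(np.arctan2(d[1],d[0])),np.linalg.norm(d)*1e3
print('x dirs',ang(A[0],A[3]),ang(A[1],A[2]),ang(B[0],B[3]),ang(B[1],B[2]),ang(Pd[0],Pd[3]),ang(Pd[1],Pd[2]))
print('y dirs',ang(Pd[0],Pd[1]),ang(Pd[3],Pd[2]),ang(A[0],B[1]),ang(A[3],B[2]))
print('inner gap',ang(A[1],B[0]),ang(A[2],B[3]))
# side-view check: far wall(+y, right in wrist) top corners, near wall
g=lambda p:np.array(p)/3.75+[270,210]
print('near wall -x outer corner',tri(('wrist',L[0],c),('side',g([145,152]),None)),'+x outer',tri(('wrist',L[3],c),('side',g([251,141]),None)))
print('far wall outer? ',tri(('wrist',Rr[1],c),('side',g([124,54]),None)),tri(('wrist',Rr[2],c),('side',g([219,50]),None)))
# red head in wrist
m=mask(im,(0,150,60),(5,255,255));k=np.zeros_like(m);k[195:260,115:190]=m[195:260,115:190]
b=blobs(k)[0];M=cv2.moments(b);u=[M['m10']/M['m00'],M['m01']/M['m00']];print('red',u,plane('wrist',u,.093,c),tri(('wrist',u,c),('top',[435.8,197.2],None),('side',[362.7,303.4],None)))
E
```

```text
walls [[ 0.4989 -0.2052]
 [ 0.5    -0.1966]
 [ 0.5603 -0.2071]
 [ 0.559  -0.2163]] [[ 0.5139 -0.1254]
 [ 0.5156 -0.1166]
 [ 0.5748 -0.1271]
 [ 0.5736 -0.1356]]
centre walls [ 0.537  -0.1663  0.085 ] pad [ 0.538  -0.1668  0.012 ] [[ 0.4952 -0.1954]
 [ 0.5081 -0.1253]
 [ 0.5805 -0.1381]
 [ 0.5682 -0.2082]]
x dirs (np.float64(-10.458295608455899), np.float64(61.12917162353406)) (np.float64(-9.868207866751218), np.float64(61.23342692386272)) (np.float64(-9.711141834592384), np.float64(60.52783888230972)) (np.float64(-10.030086336995552), np.float64(60.19498827514444)) (np.float64(-9.939774168906027), np.float64(74.13522236761752)) (np.float64(-10.00938413359608), np.float64(73.48842832077494))
y dirs (np.float64(79.56994848564567), np.float64(71.32344530046002)) (np.float64(80.0896205819687), np.float64(71.2315607218072)) (np.float64(79.33852227282397), np.float64(90.17828970513878)) (np.float64(79.9311879918976), np.float64(90.6296894524889))
inner gap (np.float64(78.92292439516439), np.float64(72.57571411206895)) (np.float64(79.48159844094748), np.float64(72.73016983964726))
near wall -x outer corner (array([ 0.4981, -0.2046,  0.0895]), [np.float64(0.3309597145959365), np.float64(0.3309597145959616)]) +x outer (array([ 0.5582, -0.2157,  0.0886]), [np.float64(0.8069922972766751), np.float64(0.8069922972767344)])
far wall outer?  (array([ 0.5157, -0.1171,  0.0877]), [np.float64(0.9707032659517962), np.float64(0.9707032659517407)]) (array([ 0.5764, -0.1267,  0.0822]), [np.float64(0.06665835772712951), np.float64(0.06665835772739666)])
red [148.46763968745393, 229.59914492112634] [[ 0.5425 -0.3679  0.093 ]] (array([ 0.5427, -0.3701,  0.0921]), [np.float64(1.2706928133533593), np.float64(1.5173768764269995), np.float64(0.48136498575546466)])
```

```bash
cat >> h.py <<'E'
def plan(target,yawdeg,ref=None):
    """tool-frame shift (mm) and rotation (units of 8deg) to reach target, vertical, tool y at yawdeg (mod 180)"""
    s=env.read_state();Rm=R.from_rotvec(s['tcp_rot']).as_matrix()
    d=Rm.T@(np.array(target)-s['position'])*1e3
    for k in (0,180):
        a=np.radians(yawdeg+k);y=np.array([np.cos(a),np.sin(a),0]);z=np.array([0,0,-1.]);x=np.cross(y,z)
        G=np.c_[x,y,z]; rv=R.from_matrix(Rm.T@G).as_rotvec()
        print('shift',np.round(d,1),'rot units',np.round(np.degrees(rv)/8,2))
    print('pos',np.round(s['position'],4),'F',np.round(s['ft_force'],1),'w',round(s['width'],4),'t',round(s['t'],2),'j7',round(s['joint_positions'][6],2))
E
python3 - <<'E'
from h import *
plan([0.5425,-0.37,0.15],85)
E
```

```text
shift [ -46.8 -198.    96.4] rot units [ 0.1  -0.01  0.11]
shift [ -46.8 -198.    96.4] rot units [ 2.000e-02  1.500e-01 -2.239e+01]
pos [ 0.51   -0.1705  0.2491] F [ 0.  -0.5 -0.4] w -0.0001 t 2.65 j7 1.46
```

Call:
{"fn": "jog_arm", "kwargs": {"series": [{"linear":[-10,-42,5],"rotation":[0.1,0,0.1],"jaw":-1},{"linear":[-10,-42,10],"rotation":[0,0,0],"jaw":-1},{"linear":[-10,-42,20],"rotation":[0,0,0],"jaw":-1},{"linear":[-10,-42,20],"rotation":[0,0,0],"jaw":-1},{"linear":[-7,-28,20],"rotation":[0,0,0],"jaw":-1},{"linear":[0,0,10],"rotation":[0,0,0],"jaw":-1},{"linear":[0,0,0],"rotation":[0,0,0],"jaw":-1}]}}

```text
t: 3.35
position: [0.5537, -0.3563, 0.161]
tcp_rot: [0.088, 3.135, 0.012]
ft_force: [-0.0, -0.3, 0.0]
width: -0.0001
```

```bash
python3 - <<'E'
from h import *
import pickle
plan([0.5425,-0.37,0.127],85)
c=env.calibration('wrist'); im=save('wrist','w3.png'); pickle.dump((im,c),open('pics/w3.pkl','wb'))
E
```

```text
shift [ 10.6 -14.6  33.8] rot units [0.06 0.03 0.22]
shift [ 10.6 -14.6  33.8] rot units [ -0.05   0.09 -22.28]
pos [ 0.5537 -0.3563  0.161 ] F [-0.  -0.3  0. ] w -0.0001 t 3.35 j7 1.73
```

View pics/w3.png

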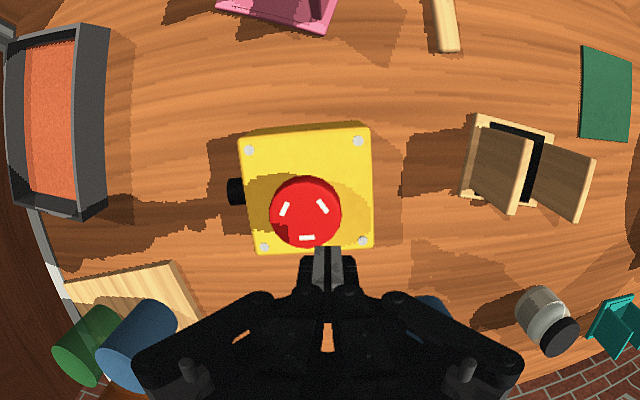

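```bash
python3 - <<'E'
from h import *
import pickle
np.set_printoptions(precision=4,suppress=True)
im,c=pickle.load(open('pics/w3.pkl','rb'))
m=mask(im,(0,100,60),(8,255,255));k=np.zeros_like(m);k[165:255,255:360]=m[165:255,255:360]
b=blobs(k)[0];(e0,ax,an)=cv2.fitEllipse(cv2.convexHull(b));print(e0,ax)
P=plane('wrist',cv2.convexHull(b)[:,0,:],.097,c);print('circle',cv2.minEnclosingCircle((P[:,:2]*1e3).astype(np.float32)))
print(plane('wrist',e0,.097,c),tri(('wrist',e0,c),('top',[435.8,197.2],None),('side',[362.7,303.4],None)))
E
```

```text
(305.1976623535156, 211.4301300048828) (72.1902084350586, 72.76858520507812)
circle ((542.8453369140625, -368.8381652832031), 25.343036651611328)
[[ 0.5416 -0.3697  0.097 ]] (array([ 0.5422, -0.3705,  0.094 ]), [np.float64(0.8005381217361458), np.float64(0.5204852230154188), np.float64(0.48150341043293177)])
```

Call:
{"fn": "jog_arm", "kwargs": {"series": [{"linear":[11,-14,8],"rotation":[0,0,0.2],"jaw":-1},{"linear":[0,-1,10],"rotation":[0,0,0],"jaw":-1},{"linear":[0,0,10],"rotation":[0,0,0],"jaw":-1},{"linear":[0,0,0],"rotation":[0,0,0],"jaw":-1}]}}

```text
t: 3.8
position: [0.5436, -0.3667, 0.1345]
tcp_rot: [0.124, 3.13, 0.012]
ft_force: [-0.5, -0.3, 0.3]
width: -0.0002
```

```bash
python3 - <<'E'
from h import *
plan([0.5422,-0.37,0.125],85)
E
```

```text
shift [ 1.3 -3.5  9.4] rot units [0.06 0.06 0.06]
shift [ 1.3 -3.5  9.4] rot units [ -0.1    0.09 -22.44]
pos [ 0.5436 -0.3667  0.1345] F [-0.5 -0.3  0.3] w -0.0002 t 3.8 j7 1.72
```

Call:
{"fn": "jog_arm", "kwargs": {"series": [{"linear":[1.5,-4,5],"rotation":[0.05,0.05,0],"jaw":-1},{"linear":[0,0,4],"rotation":[0,0,0],"jaw":-1},{"linear":[0,0,0],"rotation":[0,0,0],"jaw":-1},{"linear":[0,0,2],"rotation":[0,0,0],"jaw":-1},{"linear":[0,0,2],"rotation":[0,0,0],"jaw":-1},{"linear":[0,0,2],"rotation":[0,0,0],"jaw":-1}]}}

```text
t: 4.4
position: [0.5432, -0.37, 0.1203]
tcp_rot: [0.122, 3.136, -0.0]
ft_force: [-1.5, 0.9, 7.5]
width: -0.0001
```

```bash
python3 - <<'E'
from h import *
plan([0.5422,-0.37,0.108],85)
E
```

```text
shift [ 1.  -0.1 12.3] rot units [0.   0.02 0.07]
shift [ 1.  -0.1 12.3] rot units [ -0.04   0.   -22.43]
pos [ 0.5432 -0.37    0.1203] F [-1.5  0.9  7.5] w -0.0001 t 4.4 j7 1.71
```

In contact (7.5 N), so I keep pressing slowly.

Call:
{"fn": "jog_arm", "kwargs": {"series": [{"linear":[0,0,2],"rotation":[0,0,0],"jaw":-1},{"linear":[0,0,2],"rotation":[0,0,0],"jaw":-1},{"linear":[0,0,2],"rotation":[0,0,0],"jaw":-1},{"linear":[0,0,2],"rotation":[0,0,0],"jaw":-1},{"linear":[0,0,2],"rotation":[0,0,0],"jaw":-1}]}}

```text
t: 4.9
position: [0.5432, -0.37, 0.1164]
tcp_rot: [0.123, 3.135, -0.003]
ft_force: [-3.3, 2.3, 10.4]
width: 0.0001
```

Call:
{"fn": "jog_arm", "kwargs": {"series": [{"linear":[0,0,2],"rotation":[0,0,0],"jaw":-1},{"linear":[0,0,2],"rotation":[0,0,0],"jaw":-1},{"linear":[0,0,2],"rotation":[0,0,0],"jaw":-1}]}}

```text
t: 5.2
position: [0.5431, -0.3699, 0.114]
tcp_rot: [0.123, 3.135, -0.005]
ft_force: [-1.9, -0.0, 5.6]
width: -0.0001
```

Call:
{"fn": "jog_arm", "kwargs": {"series": [{"linear":[0,0,2.5],"rotation":[0,0,0],"jaw":-1},{"linear":[0,0,2.5],"rotation":[0,0,0],"jaw":-1},{"linear":[0,0,2.5],"rotation":[0,0,0],"jaw":-1},{"linear":[0,0,2.5],"rotation":[0,0,0],"jaw":-1}]}}

```text
t: 5.6
position: [0.5432, -0.3699, 0.1082]
tcp_rot: [0.124, 3.134, -0.008]
ft_force: [-1.6, 1.1, 8.1]
width: -0.0001
```

Call:
{"fn": "jog_arm", "kwargs": {"series": [{"linear":[0,0,2.5],"rotation":[0,0,0],"jaw":-1},{"linear":[0,0,2.5],"rotation":[0,0,0],"jaw":-1},{"linear":[0,0,2.5],"rotation":[0,0,0],"jaw":-1}]}}

```text
t: 5.9
position: [0.5436, -0.3701, 0.108]
tcp_rot: [0.126, 3.133, -0.012]
ft_force: [-5.2, 2.6, 16.7]
width: -0.0002
```

End stop reached: 14 mm down and the force rising to 17 N. I lift off and check the latch.

Call:
{"fn": "jog_arm", "kwargs": {"series": [{"linear":[0,0,-8],"rotation":[0,0,0],"jaw":-1},{"linear":[0,0,-20],"rotation":[0,0,0],"jaw":-1},{"linear":[0,0,-30],"rotation":[0,0,0],"jaw":1},{"linear":[0,0,0],"rotation":[0,0,0],"jaw":1}]}}

```text
t: 6.3
position: [0.5439, -0.3696, 0.1693]
tcp_rot: [0.125, 3.131, -0.013]
ft_force: [1.2, 0.2, -0.1]
width: 0.0285
```

```bash
python3 - <<'E'
from h import *
import pickle
np.set_printoptions(precision=4,suppress=True)
plan([0.52,0.2825,0.25],84.5)
c=env.calibration('wrist'); im=save('wrist','w4.png'); pickle.dump((im,c),open('pics/w4.pkl','wb'))
m=mask(im,(0,100,60),(8,255,255));k=np.zeros_like(m);k[150:265,255:370]=m[150:265,255:370]
b=blobs(k)[0];h=cv2.convexHull(b);e=cv2.fitEllipse(h);print(e)
for z in (.085,.097): print(z,cv2.minEnclosingCircle((plane('wrist',h[:,0,:],z,c)[:,:2]*1e3).astype(np.float32)))
s=save('side','s4.png');m=mask(s,(0,170,120),(4,255,255));k=np.zeros_like(m);k[270:340,320:400]=m[270:340,320:400]
M=cv2.moments(k,True);us=[M['m10']/M['m00'],M['m01']/M['m00']];print('side',us,'before 362.7,303.4')
E
```

```text
shift [ 75.1 647.4 -86.3] rot units [-0.06  0.06  0.12]
shift [ 75.1 647.4 -86.3] rot units [ -0.09  -0.09 -22.38]
pos [ 0.5439 -0.3696  0.1693] F [ 1.2  0.2 -0.1] w 0.0285 t 6.3 j7 1.72
((327.7664489746094, 212.6824188232422), (65.33894348144531, 66.11343383789062), 3.6704840660095215)
0.085 ((542.6549682617188, -370.11151123046875), 25.367891311645508)
0.097 ((537.7354736328125, -369.65771484375), 23.873939514160156)
side [362.20243902439023, 308.219512195122] before 362.7,303.4
```

View pics/s4.png

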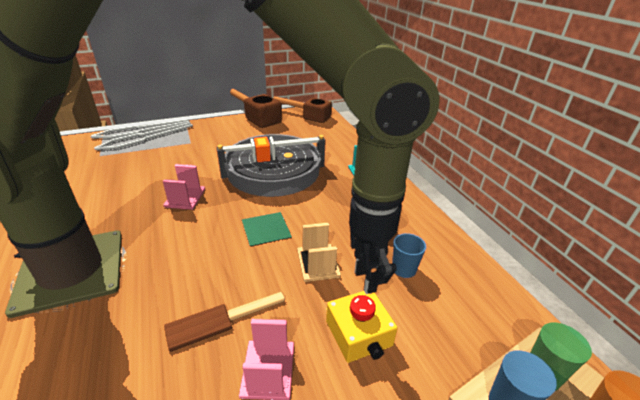

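The head is latched: 4.8 px lower in the side view, about 12 mm, with the fingers off. Now to the block.

Call:
{"fn": "jog_arm", "kwargs": {"series": [{"linear":[0,10,-45],"rotation":[0,0,0.1],"jaw":1},{"linear":[5,46,-45],"rotation":[0,0,0],"jaw":1},{"linear":[5,46,0],"rotation":[0,0,0],"jaw":1},{"linear":[5,46,0],"rotation":[0,0,0],"jaw":1},{"linear":[5,46,0],"rotation":[0,0,0],"jaw":1},{"linear":[5,46,0],"rotation":[0,0,0],"jaw":1},{"linear":[5,46,0],"rotation":[0,0,0],"jaw":1},{"linear":[5,46,0],"rotation":[0,0,0],"jaw":1},{"linear":[5,46,0],"rotation":[0,0,0],"jaw":1},{"linear":[5,46,0],"rotation":[0,0,0],"jaw":1}]}}

```text
t: 7.4
position: [0.5338, 0.0542, 0.2367]
tcp_rot: [-0.178, -3.119, 0.011]
ft_force: [1.2, 0.2, -0.1]
width: 0.0852
```

```bash
python3 - <<'E'
from h import *
plan([0.522,0.2825,0.25],84.5)
E
```

```text
shift [ 37.8 225.4 -14.5] rot units [-0.06 -0.12 -0.13]
shift [ 37.8 225.4 -14.5] rot units [-0.19  0.09 22.37]
pos [0.5338 0.0542 0.2367] F [ 1.2  0.2 -0.1] w 0.0852 t 7.4 j7 1.01
```

Call:
{"fn": "jog_arm", "kwargs": {"series": [{"linear":[8,46,-3],"rotation":[-0.1,-0.1,-0.1],"jaw":1},{"linear":[8,46,-3],"rotation":[0,0,0],"jaw":1},{"linear":[8,46,-3],"rotation":[0,0,0],"jaw":1},{"linear":[8,46,0],"rotation":[0,0,0],"jaw":1},{"linear":[6,36,0],"rotation":[0,0,0],"jaw":1},{"linear":[0,0,0],"rotation":[0,0,0],"jaw":1}]}}

```text
t: 8.0
position: [0.5111, 0.2939, 0.2396]
tcp_rot: [-0.137, -3.125, -0.012]
ft_force: [-0.7, -0.2, -0.1]
width: 0.0856
```

```bash
python3 - <<'E'
from h import *
plan([0.522,0.2825,0.20],84.5)
E
```

```text
shift [-12.5 -10.7  39.4] rot units [ 0.05 -0.1   0.06]
shift [-12.5 -10.7  39.4] rot units [  0.16   0.08 -22.44]
pos [0.5111 0.2939 0.2396] F [-0.7 -0.2 -0.1] w 0.0856 t 8.0 j7 0.67
```

Call:
{"fn": "jog_arm", "kwargs": {"series": [{"linear":[-12.5,-11,20],"rotation":[0.05,-0.1,0.06],"jaw":1},{"linear":[0,0,25],"rotation":[0,0,0],"jaw":1},{"linear":[0,0,20],"rotation":[0,0,0],"jaw":1},{"linear":[0,0,0],"rotation":[0,0,0],"jaw":1}]}}

```text
t: 8.4
position: [0.5206, 0.2811, 0.1685]
tcp_rot: [-0.145, -3.134, 0.007]
ft_force: [0.2, -0.1, -0.1]
width: 0.0856
```

```bash
python3 - <<'E'
from h import *
import pickle
np.set_printoptions(precision=4,suppress=True)
plan([0.522,0.2825,0.13],84.5)
c=env.calibration('wrist'); im=save('wrist','w5.png'); pickle.dump((im,c),open('pics/w5.pkl','wb'))
m=mask(im,(20,100,200),(32,255,255));k=np.zeros_like(m);k[150:330,250:420]=m[150:330,250:420]
b=blobs(k)[0];M=cv2.moments(b);u=[M['m10']/M['m00'],M['m01']/M['m00']];print(u,cv2.contourArea(b),plane('wrist',u,.105,c));r=cv2.boxPoints(cv2.minAreaRect(b));P=plane('wrist',r,.105,c);print(r,P[:,:2],P.mean(0))
for i in range(4):
    d=P[(i+1)%4]-P[i]; print(np.linalg.norm(d)*1e3,np.degrees(np.arctan2(d[1],d[0])))
E
```

```text
shift [-1.5  1.7 38.5] rot units [-0.03 -0.03  0.02]
shift [-1.5  1.7 38.5] rot units [  0.05  -0.05 -22.48]
pos [0.5206 0.2811 0.1685] F [ 0.2 -0.1 -0.1] w 0.0856 t 8.4 j7 0.64
[335.2402196293754, 226.85300846488215] 1457.0 [[0.5197 0.2857 0.105 ]]
[[298.9408 245.8368]
 [300.0312 212.0333]
 [363.0302 214.0655]
 [361.9397 247.869 ]] [[0.5314 0.2603]
 [0.5073 0.2641]
 [0.5124 0.3042]
 [0.5369 0.3023]] [0.522  0.2827 0.105 ]
24.417146608889038 171.0431936407989
40.38718511012858 82.77829622119002
24.525915228454895 -4.44399799232428
42.315154288962816 -97.34512014642259
```

View pics/w5.png

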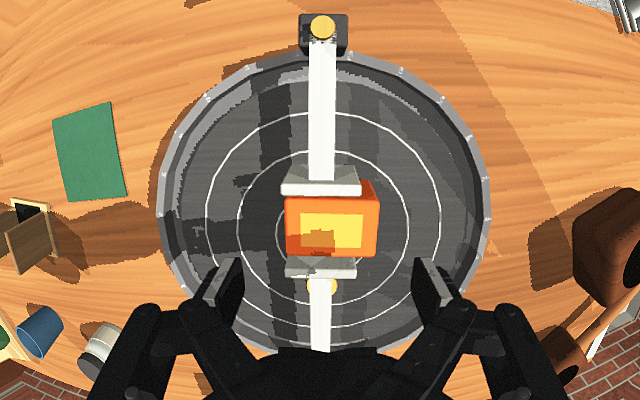

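Call:
{"fn": "jog_arm", "kwargs": {"series": [{"linear":[-1.5,1.7,20],"rotation":[0,0,0.05],"jaw":1},{"linear":[0,0,25],"rotation":[0,0,0],"jaw":1},{"linear":[0,0,10],"rotation":[0,0,0],"jaw":1},{"linear":[0,0,0],"rotation":[0,0,0],"jaw":1}]}}

```text
t: 8.85
position: [0.5254, 0.2828, 0.1164]
tcp_rot: [0.16, 3.136, -0.001]
ft_force: [0.4, -0.1, -0.3]
width: 0.0855
```

```bash
python3 - <<'E'
from h import *
plan([0.522,0.2825,0.082],84)
E
```

```text
shift [ 3.4 -0.7 34.4] rot units [-0.    0.01  0.02]
shift [ 3.4 -0.7 34.4] rot units [-2.000e-02 -0.000e+00 -2.248e+01]
pos [0.5254 0.2828 0.1164] F [ 0.4 -0.1 -0.3] w 0.0855 t 8.85 j7 0.61
```

Call:
{"fn": "jog_arm", "kwargs": {"series": [{"linear":[3,-0.7,10],"rotation":[0,0,0],"jaw":1},{"linear":[0.5,0,12],"rotation":[0,0,0],"jaw":1},{"linear":[0,0,12],"rotation":[0,0,0],"jaw":1},{"linear":[0,0,0],"rotation":[0,0,0],"jaw":1}]}}

```text
t: 9.25
position: [0.5233, 0.2832, 0.0828]
tcp_rot: [0.161, 3.132, 0.004]
ft_force: [0.0, 0.0, 0.4]
width: 0.0854
```

```bash
python3 - <<'E'
from h import *
plan([0.522,0.2825,0.082],84)
save('wrist','w6.png')
E
```

```text
shift [ 1.2 -0.9  0.8] rot units [0.02 0.04 0.01]
shift [ 1.2 -0.9  0.8] rot units [ -0.06   0.03 -22.49]
pos [0.5233 0.2832 0.0828] F [0.  0.  0.4] w 0.0854 t 9.25 j7 0.59
```

View pics/w6.png

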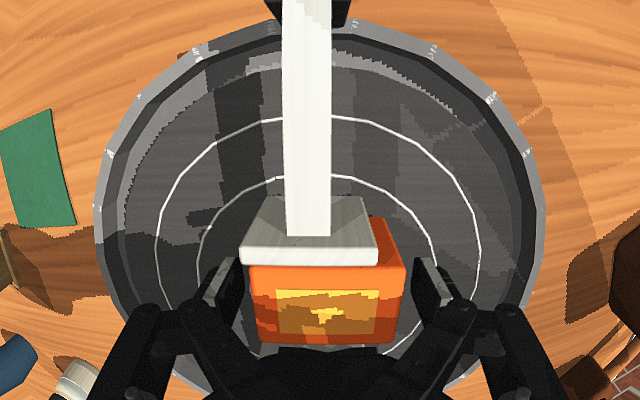

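The fingers straddle both ends of the block, so I close.

Call:
{"fn": "jog_arm", "kwargs": {"series": [{"linear":[1,-0.8,0.5],"rotation":[0,0,0],"jaw":-1},{"linear":[0,0,0],"rotation":[0,0,0],"jaw":-1},{"linear":[0,0,0],"rotation":[0,0,0],"jaw":-1},{"linear":[0,0,0],"rotation":[0,0,0],"jaw":-1},{"linear":[0,0,0],"rotation":[0,0,0],"jaw":-1}], "force": 60}}

```text
t: 9.8
position: [0.5226, 0.2828, 0.0836]
tcp_rot: [0.161, 3.13, 0.005]
ft_force: [-0.1, 0.1, -2.9]
width: 0.0612
```

Call:
{"fn": "jog_arm", "kwargs": {"series": [{"linear":[0,0,-5],"rotation":[0,0,0],"jaw":-1},{"linear":[0,0,-10],"rotation":[0,0,0],"jaw":-1},{"linear":[0,0,0],"rotation":[0,0,0],"jaw":-1}]}}

```text
t: 10.1
position: [0.5222, 0.2825, 0.0994]
tcp_rot: [0.161, 3.131, 0.004]
ft_force: [0.7, 0.2, -2.1]
width: 0.0611
```

```bash
python3 - <<'E'
from h import *
plan([0.522,0.2825,0.19],84)
E
```

```text
shift [ -0.3   0.2 -90.6] rot units [0.02 0.04 0.01]
shift [ -0.3   0.2 -90.6] rot units [ -0.07   0.03 -22.49]
pos [0.5222 0.2825 0.0994] F [ 0.7  0.2 -2.1] w 0.0611 t 10.1 j7 0.6
```

Call:
{"fn": "jog_arm", "kwargs": {"series": [{"linear":[0,0,-25],"rotation":[0,0,0],"jaw":-1},{"linear":[0,0,-30],"rotation":[0,0,0],"jaw":-1},{"linear":[0,0,-30],"rotation":[0,0,0],"jaw":-1},{"linear":[0,0,-5],"rotation":[0,0,0],"jaw":-1},{"linear":[0,0,0],"rotation":[0,0,0],"jaw":-1}]}}

```text
t: 10.6
position: [0.521, 0.2817, 0.1924]
tcp_rot: [0.161, 3.132, 0.002]
ft_force: [0.4, -0.1, -3.1]
width: 0.0614
```

```bash
python3 - <<'E'
from h import *
plan([0.4535,-0.005,0.185],84)
E
```

```text
shift [  37.7 -292.1    6.7] rot units [0.01 0.04 0.01]
shift [  37.7 -292.1    6.7] rot units [-6.000e-02  2.000e-02 -2.249e+01]
pos [0.521  0.2817 0.1924] F [ 0.4 -0.1 -3.1] w 0.0614 t 10.6 j7 0.64
```

Call:
{"fn": "jog_arm", "kwargs": {"series": [{"linear":[2,-15,0],"rotation":[0,0,0],"jaw":-1},{"linear":[4,-30,0],"rotation":[0,0,0],"jaw":-1},{"linear":[4,-32,0],"rotation":[0,0,0],"jaw":-1},{"linear":[4,-32,0],"rotation":[0,0,0],"jaw":-1},{"linear":[4,-32,0],"rotation":[0,0,0],"jaw":-1},{"linear":[4,-32,0],"rotation":[0,0,0],"jaw":-1},{"linear":[4,-32,0],"rotation":[0,0,0],"jaw":-1},{"linear":[4,-32,0],"rotation":[0,0,0],"jaw":-1},{"linear":[4,-30,0],"rotation":[0,0,0],"jaw":-1},{"linear":[2,-15,0],"rotation":[0,0,0],"jaw":-1}]}}

```text
t: 11.6
position: [0.4475, -0.0029, 0.179]
tcp_rot: [-0.149, -3.124, -0.002]
ft_force: [-0.7, 0.2, -3.0]
width: 0.0611
```

```bash
python3 - <<'E'
from h import *
plan([0.4535,-0.005,0.08],84)
E
```

```text
shift [-7.6 -1.6 98.9] rot units [ 0.   -0.1   0.07]
shift [-7.6 -1.6 98.9] rot units [  0.15   0.   -22.43]
pos [ 0.4475 -0.0029  0.179 ] F [-0.7  0.2 -3. ] w 0.0611 t 11.6 j7 0.98
```

Call:
{"fn": "jog_arm", "kwargs": {"series": [{"linear":[-7,-1.5,20],"rotation":[0,-0.1,0.07],"jaw":-1},{"linear":[0,0,30],"rotation":[0,0,0],"jaw":-1},{"linear":[0,0,30],"rotation":[0,0,0],"jaw":-1},{"linear":[0,0,25],"rotation":[0,0,0],"jaw":-1},{"linear":[0,0,10],"rotation":[0,0,0],"jaw":-1},{"linear":[0,0,0],"rotation":[0,0,0],"jaw":-1}]}}

```text
t: 12.2
position: [0.4509, -0.0099, 0.0547]
tcp_rot: [-0.178, -3.13, 0.002]
ft_force: [-0.3, -0.1, -2.4]
width: 0.0618
```

```bash
python3 - <<'E'
from h import *
plan([0.4535,-0.005,0.0385],84)
E
```

```text
shift [-2.2  5.2 16.2] rot units [-0.01 -0.04 -0.06]
shift [-2.2  5.2 16.2] rot units [-7.000e-02  2.000e-02  2.244e+01]
pos [ 0.4509 -0.0099  0.0547] F [-0.3 -0.1 -2.4] w 0.0618 t 12.2 j7 0.87
```

Call:
{"fn": "jog_arm", "kwargs": {"series": [{"linear":[-2,3,6],"rotation":[0,-0.04,0],"jaw":-1},{"linear":[0,0,5],"rotation":[0,0,0],"jaw":-1},{"linear":[0,0,3],"rotation":[0,0,0],"jaw":-1},{"linear":[0,0,0],"rotation":[0,0,0],"jaw":-1}]}}

```text
t: 12.6
position: [0.4533, -0.006, 0.0402]
tcp_rot: [-0.177, -3.136, 0.001]
ft_force: [-0.4, 0.7, -4.4]
width: 0.061
```

```bash
python3 - <<'E'
from h import *
plan([0.4535,-0.005,0.0375],84)
save('side','s7.png')
E
```

```text
shift [-0.1  1.   2.7] rot units [-0.01 -0.01 -0.06]
shift [-0.1  1.   2.7] rot units [-1.000e-02  1.000e-02  2.244e+01]
pos [ 0.4533 -0.006   0.0402] F [-0.4  0.7 -4.4] w 0.061 t 12.6 j7 0.59
```

View pics/s7.png

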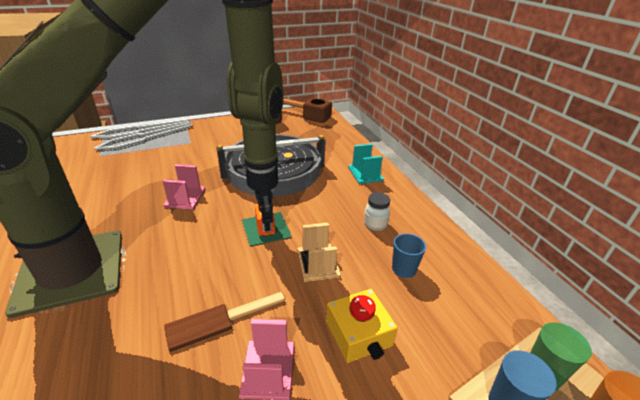

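Call:
{"fn": "jog_arm", "kwargs": {"series": [{"linear":[0,0,1.5],"rotation":[0,0,0],"jaw":-1},{"linear":[0,0,1],"rotation":[0,0,0],"jaw":-1},{"linear":[0,0,1],"rotation":[0,0,0],"jaw":-1},{"linear":[0,0,1],"rotation":[0,0,0],"jaw":-1}]}}

```text
t: 13.05
position: [0.4547, -0.0052, 0.0374]
tcp_rot: [0.179, 3.134, 0.002]
ft_force: [-2.2, -0.4, 7.8]
width: 0.0617
```

```bash
python3 - <<'E'
from h import *
plan([0.4535,-0.005,0.0375],84)
print(np.round(env.read_state()['joint_positions'],2))
E
```

```text
shift [ 1.2  0.1 -0.1] rot units [ 0.01  0.02 -0.07]
shift [ 1.2  0.1 -0.1] rot units [ 3.000e-02 -2.000e-02  2.243e+01]
pos [ 0.4547 -0.0052  0.0374] F [-2.2 -0.4  7.8] w 0.0617 t 13.05 j7 0.31
[-0.06  0.91 -0.05  2.21  1.05  0.04  0.31]
```

Contact with the mat (7.8 N). Joint 6 is near its limit here, so I stay no lower; let go and back off up.

Call:
{"fn": "jog_arm", "kwargs": {"series": [{"linear":[0,0,0],"rotation":[0,0,0],"jaw":0.75},{"linear":[0,0,0],"rotation":[0,0,0],"jaw":1},{"linear":[0,0,0],"rotation":[0,0,0],"jaw":1},{"linear":[0,0,0],"rotation":[0,0,0],"jaw":1}]}}

```text
t: 13.45
position: [0.456, -0.0048, 0.039]
tcp_rot: [0.18, 3.13, 0.004]
ft_force: [-0.2, -0.3, 0.0]
width: 0.0858
```

```bash
python3 - <<'E'
from h import *
plan([0.4535,-0.005,0.0375],84)
print(np.round(env.read_state()['joint_positions'],2))
E
```

```text
shift [ 2.5 -0.5  1.5] rot units [ 0.02  0.05 -0.07]
shift [ 2.5 -0.5  1.5] rot units [ 0.07 -0.04 22.43]
pos [ 0.456  -0.0048  0.039 ] F [-0.2 -0.3  0. ] w 0.0858 t 13.45 j7 0.31
[-0.06  0.9  -0.05  2.21  1.05  0.04  0.31]
```

Lift straight up above the block, then turn 90° clockwise.

Call:
{"fn": "jog_arm", "kwargs": {"series": [{"linear":[0,0,-15],"rotation":[0,0,0],"jaw":1},{"linear":[0,0,-25],"rotation":[0,0,0],"jaw":1},{"linear":[0,0,-35],"rotation":[0,0,0],"jaw":1},{"linear":[0,0,-35],"rotation":[0,0,0],"jaw":1},{"linear":[0,0,0],"rotation":[0,0,0],"jaw":1}]}}

```text
t: 13.95
position: [0.4543, -0.0042, 0.1526]
tcp_rot: [0.176, 3.134, 0.003]
ft_force: [-0.3, 0.9, 0.5]
width: 0.0851
```

```bash
python3 - <<'E'
from h import *
import pickle
np.set_printoptions(precision=4,suppress=True)
plan([0.4535,-0.005,0.15],-6)
print(np.round(env.read_state()['joint_positions'],2))
c=env.calibration('wrist'); im=save('wrist','w8.png'); pickle.dump((im,c),open('pics/w8.pkl','wb'))
m=mask(im,(20,100,200),(32,255,255));k=np.zeros_like(m);k[150:330,230:420]=m[150:330,230:420]
b=blobs(k)[0];M=cv2.moments(b);u=[M['m10']/M['m00'],M['m01']/M['m00']];print(u,cv2.contourArea(b));r=cv2.boxPoints(cv2.minAreaRect(b));P=plane('wrist',r,.059,c);print(r,P[:,:2],P.mean(0))
for i in range(4):
    d=P[(i+1)%4]-P[i]; print(np.linalg.norm(d)*1e3,np.degrees(np.arctan2(d[1],d[0])))
E
```

```text
shift [ 0.7 -0.9  2.6] rot units [ 0.02  0.   11.2 ]
shift [ 0.7 -0.9  2.6] rot units [ -0.     0.02 -11.3 ]
pos [ 0.4543 -0.0042  0.1526] F [-0.3  0.9  0.5] w 0.0851 t 13.95 j7 0.56
[ 0.24  0.7  -0.54  2.15  0.78  0.49  0.56]
[325.7594881804381, 210.38961179787464] 1537.0
[[299. 196.]
 [353. 196.]
 [353. 225.]
 [299. 225.]] [[ 0.4402 -0.0236]
 [ 0.4446  0.0156]
 [ 0.4677  0.0137]
 [ 0.4631 -0.0269]] [ 0.4539 -0.0053  0.059 ]
39.41986186215111 83.5364896273478
23.171604534442597 -4.725161517679319
40.84898079146103 -96.46405405891666
23.171935173691804 171.74056088624303
```

View pics/w8.png

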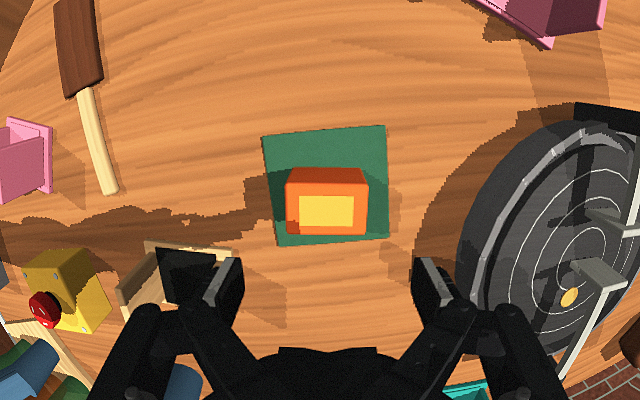

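The block stands upright on the mat, its top at pixel (326,210), i.e. world (0.454,-0.005) with yaw 83.5°. Now the turn.

Call:
{"fn": "jog_arm", "kwargs": {"series": [{"linear":[0,0,0],"rotation":[0,0,1],"jaw":1},{"linear":[0,0,0],"rotation":[0,0,1],"jaw":1},{"linear":[0,0,0],"rotation":[0,0,1],"jaw":1},{"linear":[0,0,0],"rotation":[0,0,1],"jaw":1},{"linear":[0,0,0],"rotation":[0,0,1],"jaw":1},{"linear":[0,0,0],"rotation":[0,0,1],"jaw":1},{"linear":[0,0,0],"rotation":[0,0,1],"jaw":1},{"linear":[0,0,0],"rotation":[0,0,1],"jaw":1},{"linear":[0,0,0],"rotation":[0,0,1],"jaw":1},{"linear":[0,0,0],"rotation":[0,0,1],"jaw":1}]}}

```text
t: 15.0
position: [0.4475, -0.0077, 0.1428]
tcp_rot: [-2.211, -2.222, 0.024]
ft_force: [0.1, 0.8, 0.2]
width: 0.0856
```

```bash
python3 - <<'E'
from h import *
plan([0.4538,-0.0055,0.15],-6.5)
print(np.round(env.read_state()['joint_positions'],2))
E
```

```text
shift [ 2.1  6.1 -7.3] rot units [-0.11  0.05  0.85]
shift [ 2.1  6.1 -7.3] rot units [ -0.07  -0.16 -21.65]
pos [ 0.4475 -0.0077  0.1428] F [0.1 0.8 0.2] w 0.0856 t 15.0 j7 -0.39
[ 0.    0.68 -0.14  2.18  0.3   0.32 -0.39]
```

Call:
{"fn": "jog_arm", "kwargs": {"series": [{"linear":[2,6,-5],"rotation":[-0.1,0.05,0.85],"jaw":1},{"linear":[0,0,0],"rotation":[0,0,0],"jaw":1}]}}

```text
t: 15.2
position: [0.4525, -0.006, 0.146]
tcp_rot: [-2.349, -2.084, 0.008]
ft_force: [-0.3, -0.3, -0.1]
width: 0.0855
```

```bash
python3 - <<'E'
from h import *
import pickle
np.set_printoptions(precision=4,suppress=True)
plan([0.4538,-0.0055,0.10],-6.5)
print(np.round(env.read_state()['joint_positions'],2))
c=env.calibration('wrist'); im=save('wrist','w9.png'); pickle.dump((im,c),open('pics/w9.pkl','wb'))
m=mask(im,(20,100,200),(32,255,255));k=np.zeros_like(m);k[150:330,250:400]=m[150:330,250:400]
b=blobs(k)[0];M=cv2.moments(b);u=[M['m10']/M['m00'],M['m01']/M['m00']];print(u,cv2.contourArea(b));r=cv2.boxPoints(cv2.minAreaRect(b));P=plane('wrist',r,.059,c);print(r,P[:,:2],P.mean(0))
im8,c8=pickle.load(open('pics/w8.pkl','rb'))
print('height check',tri(('wrist',[325.76,210.39],c8),('wrist',u,c)))
for i in range(4):
    d=P[(i+1)%4]-P[i]; print(np.linalg.norm(d)*1e3,np.degrees(np.arctan2(d[1],d[0])))
E
```

```text
shift [ 0.8  1.4 46. ] rot units [-0.03  0.02 -0.04]
shift [ 0.8  1.4 46. ] rot units [ 0.03  0.05 22.46]
pos [ 0.4525 -0.006   0.146 ] F [-0.3 -0.3 -0.1] w 0.0855 t 15.2 j7 -0.46
[-0.01  0.67 -0.12  2.17  0.25  0.32 -0.46]
[329.47513634905357, 211.85124585605814] 1558.5
[[313. 187.]
 [346. 187.]
 [346. 237.]
 [313. 237.]] [[ 0.4446  0.0152]
 [ 0.4675  0.0125]
 [ 0.4637 -0.0262]
 [ 0.4393 -0.0233]] [ 0.4538 -0.0054  0.059 ]
height check (array([ 0.4539, -0.0054,  0.0577]), [np.float64(0.20250352371069869), np.float64(0.20250352371072022)])
23.08098891501019 -6.749788637606087
38.86816849073196 -95.59070698998296
24.558654588144716 173.24310636008764
38.86332116967448 82.2307982811646
```

View pics/w9.png

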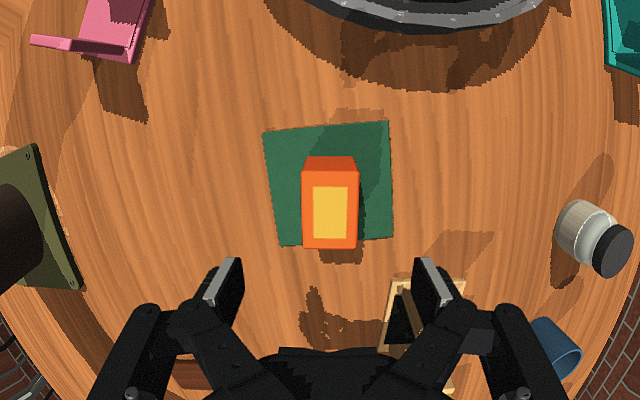

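The block is now aligned with the jaws across its 42 mm faces. Descend.

Call:
{"fn": "jog_arm", "kwargs": {"series": [{"linear":[0.8,1.4,20],"rotation":[0,0,0],"jaw":1},{"linear":[0,0,25],"rotation":[0,0,0],"jaw":1},{"linear":[0,0,20],"rotation":[0,0,0],"jaw":1},{"linear":[0,0,10],"rotation":[0,0,0],"jaw":1},{"linear":[0,0,0],"rotation":[0,0,0],"jaw":1}]}}

```text
t: 15.75
position: [0.4513, -0.0063, 0.0665]
tcp_rot: [-2.33, -2.103, 0.016]
ft_force: [0.8, -0.3, 0.3]
width: 0.0855
```

```bash
python3 - <<'E'
from h import *
plan([0.4538,-0.0055,0.044],-6.5)
print(np.round(env.read_state()['joint_positions'],2))
E
```

```text
shift [ 1.2  2.6 22.4] rot units [-0.06  0.04  0.08]
shift [ 1.2  2.6 22.4] rot units [ -0.06  -0.1  -22.42]
pos [ 0.4513 -0.0063  0.0665] F [ 0.8 -0.3  0.3] w 0.0855 t 15.75 j7 -0.48
[-0.07  0.84 -0.04  2.21  0.29  0.11 -0.48]
```

Call:
{"fn": "jog_arm", "kwargs": {"series": [{"linear":[1.2,2.6,8],"rotation":[-0.06,0.04,0.08],"jaw":1},{"linear":[0,0,8],"rotation":[0,0,0],"jaw":1},{"linear":[0,0,5],"rotation":[0,0,0],"jaw":1},{"linear":[0,0,0],"rotation":[0,0,0],"jaw":1}]}}

```text
t: 16.15
position: [0.454, -0.0057, 0.0456]
tcp_rot: [2.341, 2.096, 0.0]
ft_force: [0.1, -0.7, -1.2]
width: 0.0853
```

```bash
python3 - <<'E'
from h import *
plan([0.4538,-0.0055,0.044],-6.5)
print(np.round(env.read_state()['joint_positions'],2))
save('wrist','w10.png')
E
```

```text
shift [ 0.2 -0.2  1.6] rot units [0.   0.   0.02]
shift [ 0.2 -0.2  1.6] rot units [ -0.     0.   -22.48]
pos [ 0.454  -0.0057  0.0456] F [ 0.1 -0.7 -1.2] w 0.0853 t 16.15 j7 -0.52
[-0.08  0.89 -0.02  2.21  0.33  0.04 -0.52]
```

View pics/w10.png

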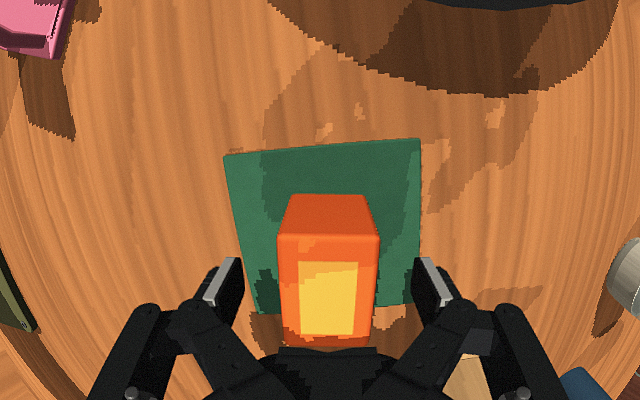

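Well centred; close and lift.

Call:
{"fn": "jog_arm", "kwargs": {"series": [{"linear":[0,0,0],"rotation":[0,0,0],"jaw":-1},{"linear":[0,0,0],"rotation":[0,0,0],"jaw":-1},{"linear":[0,0,0],"rotation":[0,0,0],"jaw":-1},{"linear":[0,0,0],"rotation":[0,0,0],"jaw":-1},{"linear":[0,0,0],"rotation":[0,0,0],"jaw":-1},{"linear":[0,0,0],"rotation":[0,0,0],"jaw":-1}], "force": 60}}

```text
t: 16.8
position: [0.4545, -0.0058, 0.0471]
tcp_rot: [2.339, 2.095, 0.002]
ft_force: [0.5, 0.5, -1.8]
width: 0.0413
```

```bash
python3 - <<'E'
from h import *
plan([0.4538,-0.0055,0.16],-6.5)
print(np.round(env.read_state()['joint_positions'],2))
E
```

```text
shift [   0.3   -0.5 -112.9] rot units [ 0.01 -0.    0.02]
shift [   0.3   -0.5 -112.9] rot units [ 0.000e+00  2.000e-02 -2.248e+01]
pos [ 0.4545 -0.0058  0.0471] F [ 0.5  0.5 -1.8] w 0.0413 t 16.8 j7 -0.52
[-0.08  0.89 -0.02  2.21  0.32  0.05 -0.52]
```

Call:
{"fn": "jog_arm", "kwargs": {"series": [{"linear":[0,0,-10],"rotation":[0,0,0],"jaw":-1},{"linear":[0,0,-25],"rotation":[0,0,0],"jaw":-1},{"linear":[0,0,-30],"rotation":[0,0,0],"jaw":-1},{"linear":[0,0,-30],"rotation":[0,0,0],"jaw":-1},{"linear":[0,0,-30],"rotation":[0,0,0],"jaw":-1},{"linear":[0,0,0],"rotation":[0,0,0],"jaw":-1}]}}

```text
t: 17.4
position: [0.4523, -0.0061, 0.1776]
tcp_rot: [-2.339, -2.097, 0.005]
ft_force: [0.8, 0.4, -3.9]
width: 0.0413
```

```bash
python3 - <<'E'
from h import *
plan([0.5375,-0.1665,0.17],-10.1)
print(np.round(env.read_state()['joint_positions'],2))
E
```

```text
shift [-150.1  102.2    7.7] rot units [-0.02  0.02  0.48]
shift [-150.1  102.2    7.7] rot units [ -0.03  -0.03 -22.02]
pos [ 0.4523 -0.0061  0.1776] F [ 0.8  0.4 -3.9] w 0.0413 t 17.4 j7 -0.48
[ 0.03  0.61 -0.18  2.14  0.27  0.41 -0.48]
```

Call:
{"fn": "jog_arm", "kwargs": {"series": [{"linear":[-15,10,0],"rotation":[0,0,0.24],"jaw":-1},{"linear":[-27,19,0],"rotation":[0,0,0.24],"jaw":-1},{"linear":[-30,20,0],"rotation":[0,0,0],"jaw":-1},{"linear":[-30,20,0],"rotation":[0,0,0],"jaw":-1},{"linear":[-30,20,0],"rotation":[0,0,0],"jaw":-1},{"linear":[-15,10,0],"rotation":[0,0,0],"jaw":-1},{"linear":[0,0,0],"rotation":[0,0,0],"jaw":-1}]}}

```text
t: 18.1
position: [0.5231, -0.1726, 0.1732]
tcp_rot: [-2.401, -2.015, 0.017]
ft_force: [-0.8, 0.8, -2.2]
width: 0.0411
```

```bash
python3 - <<'E'
from h import *
plan([0.5375,-0.1665,0.15],-10.1)
print(np.round(env.read_state()['joint_positions'],2))
E
```

```text
shift [ 8.6 13.4 23. ] rot units [-0.09  0.03  0.01]
shift [ 8.6 13.4 23. ] rot units [ -0.04  -0.14 -22.49]
pos [ 0.5231 -0.1726  0.1732] F [-0.8  0.8 -2.2] w 0.0411 t 18.1 j7 -0.21
[ 0.37  0.71 -0.24  1.86  0.27  0.62 -0.21]
```

Call:
{"fn": "jog_arm", "kwargs": {"series": [{"linear":[8.5,13.5,3],"rotation":[-0.09,0.03,0],"jaw":-1},{"linear":[0,0,5],"rotation":[0,0,0],"jaw":-1},{"linear":[0,0,0],"rotation":[0,0,0],"jaw":-1}]}}

```text
t: 18.4
position: [0.5364, -0.1627, 0.1623]
tcp_rot: [-2.4, -2.019, 0.001]
ft_force: [-0.3, 0.3, -3.8]
width: 0.0414
```

```bash
python3 - <<'E'
from h import *
import pickle
np.set_printoptions(precision=4,suppress=True)
plan([0.5375,-0.1665,0.15],-10.1)
c=env.calibration('wrist'); im=save('wrist','w11.png'); pickle.dump((im,c),open('pics/w11.pkl','wb'))
s=env.read_state();zt=s['position'][2]-.0431+.055
m=mask(im,(20,100,200),(32,255,255));k=np.zeros_like(m);k[150:360,250:400]=m[150:360,250:400]
b=blobs(k)[0];r=cv2.boxPoints(cv2.minAreaRect(b));P=plane('wrist',r,zt,c);print(zt,r,P.mean(0))
for i in range(4):
    d=P[(i+1)%4]-P[i]; print(np.linalg.norm(d)*1e3,np.degrees(np.arctan2(d[1],d[0])))
E
```

```text
shift [-3.5  1.8 12.3] rot units [-0.03 -0.02  0.03]
shift [-3.5  1.8 12.3] rot units [  0.03  -0.05 -22.47]
pos [ 0.5364 -0.1627  0.1623] F [-0.3  0.3 -3.8] w 0.0414 t 18.4 j7 -0.22
0.17463253330055828 [[300. 262.]
 [356. 262.]
 [356. 331.]
 [300. 331.]] [ 0.5367 -0.163   0.1746]
22.605473133086257 -9.713651338264635
38.356271766493826 -97.11513372147016
26.156153185887092 170.3423287342755
38.38516543402027 77.58109626751069
```

View pics/w11.png

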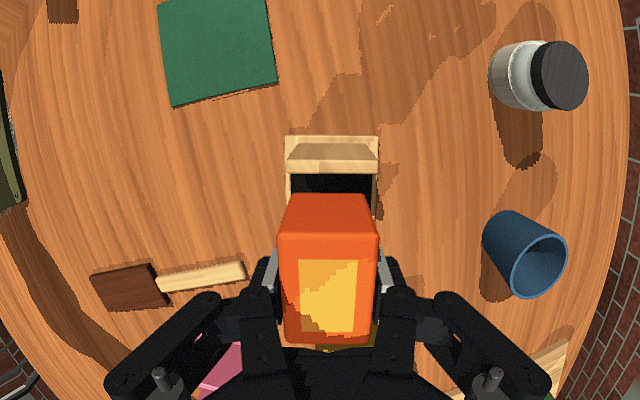

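The held block (top at (328,297)) is within 0.5 mm of the TCP and is square to the rack. I correct by 4 mm, then descend in stages.

Call:
{"fn": "jog_arm", "kwargs": {"series": [{"linear":[-3.5,1.8,3],"rotation":[-0.03,-0.02,0],"jaw":-1},{"linear":[0,0,6],"rotation":[0,0,0],"jaw":-1},{"linear":[0,0,4],"rotation":[0,0,0],"jaw":-1},{"linear":[0,0,0],"rotation":[0,0,0],"jaw":-1}]}}

```text
t: 18.85
position: [0.5379, -0.1639, 0.1487]
tcp_rot: [-2.399, -2.028, -0.001]
ft_force: [-0.3, 0.5, -3.5]
width: 0.0414
```

```bash
python3 - <<'E'
from h import *
plan([0.5373,-0.1665,0.12],-10.1)
save('side','s12.png')
i=cv2.imread('pics/s12.png');cv2.imwrite('pics/s12c.png',cv2.resize(i[190:300,270:400],(650,550),interpolation=cv2.INTER_CUBIC))
E
```

```text
shift [-2.6 -0.1 28.7] rot units [ 0.   -0.01  0.06]
shift [-2.6 -0.1 28.7] rot units [ 1.000e-02  1.000e-02 -2.244e+01]
pos [ 0.5379 -0.1639  0.1487] F [-0.3  0.5 -3.5] w 0.0414 t 18.85 j7 -0.23
```

View pics/s12c.png

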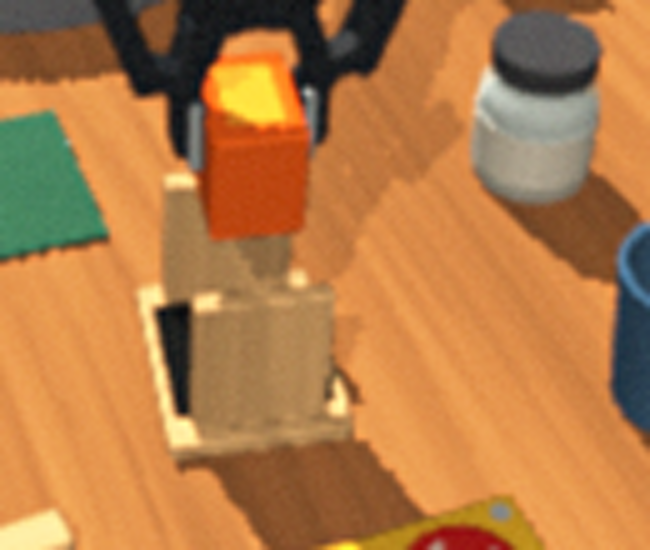

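Call:
{"fn": "jog_arm", "kwargs": {"series": [{"linear":[-3,0,3],"rotation":[0,0,0.06],"jaw":-1},{"linear":[-0.5,0,2],"rotation":[0,0,0],"jaw":-1},{"linear":[0,0,0],"rotation":[0,0,0],"jaw":-1}]}}

```text
t: 19.2
position: [0.5374, -0.168, 0.1438]
tcp_rot: [2.409, 2.016, 0.002]
ft_force: [-0.1, 0.2, -3.5]
width: 0.0413
```

```bash
python3 - <<'E'
from h import *
plan([0.5375,-0.1667,0.12],-10.1)
E
```

```text
shift [ 1.3 -0.2 23.8] rot units [ 0.01 -0.   -0.01]
shift [ 1.3 -0.2 23.8] rot units [-1.000e-02 -2.000e-02  2.249e+01]
pos [ 0.5374 -0.168   0.1438] F [-0.1  0.2 -3.5] w 0.0413 t 19.2 j7 -0.23
```

Call:
{"fn": "jog_arm", "kwargs": {"series": [{"linear":[1,0,5],"rotation":[0,0,0],"jaw":-1},{"linear":[0,0,8],"rotation":[0,0,0],"jaw":-1},{"linear":[0,0,8],"rotation":[0,0,0],"jaw":-1},{"linear":[0,0,0],"rotation":[0,0,0],"jaw":-1}]}}

```text
t: 19.6
position: [0.5377, -0.1671, 0.1209]
tcp_rot: [2.409, 2.015, 0.003]
ft_force: [-0.1, 0.3, -3.5]
width: 0.0411
```

```bash
python3 - <<'E'
from h import *
plan([0.5375,-0.1667,0.12],-10.1)
E
```

```text
shift [ 0.3 -0.3  0.9] rot units [ 0.01 -0.01 -0.01]
shift [ 0.3 -0.3  0.9] rot units [-1.000e-02 -2.000e-02  2.249e+01]
pos [ 0.5377 -0.1671  0.1209] F [-0.1  0.3 -3.5] w 0.0411 t 19.6 j7 -0.25
```

The block's bottom is already between the wall tops with no contact force. Continue.

Call:
{"fn": "jog_arm", "kwargs": {"series": [{"linear":[0,0,10],"rotation":[0,0,0],"jaw":-1},{"linear":[0,0,10],"rotation":[0,0,0],"jaw":-1},{"linear":[0,0,10],"rotation":[0,0,0],"jaw":-1},{"linear":[0,0,10],"rotation":[0,0,0],"jaw":-1},{"linear":[0,0,0],"rotation":[0,0,0],"jaw":-1}]}}

```text
t: 20.1
position: [0.5376, -0.1668, 0.0766]
tcp_rot: [-2.409, -2.016, -0.002]
ft_force: [-0.2, -1.1, -3.3]
width: 0.0413
```

```bash
python3 - <<'E'
from h import *
plan([0.5375,-0.1667,0.0555],-10.1)
E
```

```text
shift [ 0.  -0.2 21.1] rot units [ 0.   -0.01 -0.01]
shift [ 0.  -0.2 21.1] rot units [-1.000e-02 -1.000e-02  2.249e+01]
pos [ 0.5376 -0.1668  0.0766] F [-0.2 -1.1 -3.3] w 0.0413 t 20.1 j7 -0.27
```

Call:
{"fn": "jog_arm", "kwargs": {"series": [{"linear":[0,0,8],"rotation":[0,0,0],"jaw":-1},{"linear":[0,0,6],"rotation":[0,0,0],"jaw":-1},{"linear":[0,0,2],"rotation":[0,0,0],"jaw":-1},{"linear":[0,0,0],"rotation":[0,0,0],"jaw":-1}]}}

```text
t: 20.5
position: [0.538, -0.1667, 0.0591]
tcp_rot: [2.409, 2.016, 0.002]
ft_force: [0.0, 0.8, -2.3]
width: 0.0413
```

Call:
{"fn": "jog_arm", "kwargs": {"series": [{"linear":[0,0,1],"rotation":[0,0,0],"jaw":-1},{"linear":[0,0,1],"rotation":[0,0,0],"jaw":-1}]}}

```text
t: 20.7
position: [0.5384, -0.1668, 0.0574]
tcp_rot: [2.408, 2.016, 0.003]
ft_force: [-0.6, 0.3, -3.0]
width: 0.0412
```

Call:
{"fn": "jog_arm", "kwargs": {"series": [{"linear":[0.5,-0.5,1],"rotation":[0,0,0],"jaw":-1},{"linear":[0,0,1],"rotation":[0,0,0],"jaw":-1},{"linear":[0,0,1],"rotation":[0,0,0],"jaw":-1}]}}

```text
t: 21.0
position: [0.5384, -0.1663, 0.0551]
tcp_rot: [2.408, 2.015, 0.004]
ft_force: [-2.1, 0.6, 8.7]
width: 0.0411
```

```bash
python3 - <<'E'
from h import *
plan([0.5375,-0.1667,0.0555],-10.1)
E
```

```text
shift [-0.5 -0.8 -0.4] rot units [ 0.02 -0.01 -0.01]
shift [-0.5 -0.8 -0.4] rot units [-1.000e-02 -4.000e-02  2.249e+01]
pos [ 0.5384 -0.1663  0.0551] F [-2.1  0.6  8.7] w 0.0411 t 21.0 j7 -0.28
```

Contact with the pad at the expected height (8.7 N). I open and check.

Call:
{"fn": "jog_arm", "kwargs": {"series": [{"linear":[0,0,0],"rotation":[0,0,0],"jaw":0.5},{"linear":[0,0,0],"rotation":[0,0,0],"jaw":0.9},{"linear":[0,0,0],"rotation":[0,0,0],"jaw":0.9},{"linear":[0,0,0],"rotation":[0,0,0],"jaw":0.9}]}}

```text
t: 21.4
position: [0.5397, -0.1665, 0.0562]
tcp_rot: [2.406, 2.013, 0.007]
ft_force: [-0.8, 1.1, 0.2]
width: 0.0812
```

Call:
{"fn": "jog_arm", "kwargs": {"series": [{"linear":[0,0,-15],"rotation":[0,0,0],"jaw":0.9},{"linear":[0,0,-25],"rotation":[0,0,0],"jaw":0.9},{"linear":[0,0,-35],"rotation":[0,0,0],"jaw":0.9},{"linear":[0,0,-35],"rotation":[0,0,0],"jaw":0.9},{"linear":[0,0,-10],"rotation":[0,0,0],"jaw":0.9},{"linear":[0,0,0],"rotation":[0,0,0],"jaw":0.9}]}}

```text
t: 22.0
position: [0.5389, -0.1665, 0.1844]
tcp_rot: [2.405, 2.013, 0.008]
ft_force: [0.3, 0.9, -0.5]
width: 0.081
```

```bash
python3 - <<'E'
from h import *
import pickle
np.set_printoptions(precision=4,suppress=True)
plan([0.5422,-0.37,0.19],-10)
c=env.calibration('wrist'); im=save('wrist','w13.png'); pickle.dump((im,c),open('pics/w13.pkl','wb'))
m=mask(im,(20,100,200),(32,255,255));k=np.zeros_like(m);k[150:360,250:400]=m[150:360,250:400]
b=blobs(k)[0];r=cv2.boxPoints(cv2.minAreaRect(b));P=plane('wrist',r,.067,c);print(r,P.mean(0))
Rz=np.radians(-10.0);ex=np.array([np.cos(Rz),np.sin(Rz)]);ey=np.array([-ex[1],ex[0]]);q=P.mean(0)[:2]-[.5375,-.1667];print('in bay frame',q@ex,q@ey)
for i in range(4):
    d=P[(i+1)%4]-P[i]; print(np.linalg.norm(d)*1e3,np.degrees(np.arctan2(d[1],d[0])))
E
```

```text
shift [-199.8   39.1   -5.4] rot units [ 0.05 -0.   -0.02]
shift [-199.8   39.1   -5.4] rot units [-0.   -0.08 22.48]
pos [ 0.5389 -0.1665  0.1844] F [ 0.3  0.9 -0.5] w 0.081 t 22.0 j7 -0.22
[[312. 176.]
 [340. 176.]
 [340. 222.]
 [312. 222.]] [ 0.5387 -0.1659  0.067 ]
in bay frame 0.001090530932822541 0.0009666169600787937
22.217622271871296 -10.245106994330037
39.66573788260435 -99.34725044982183
23.39131924111587 169.70785295081708
39.64550819866031 78.95692696997796
```

View pics/w13.png

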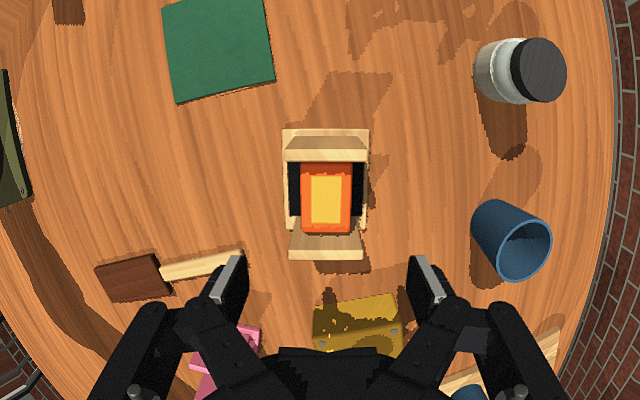

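The block stands in the bay about 1 mm from centre and aligned within 1°, with the fingers clear. Now back to the stop.

Call:
{"fn": "jog_arm", "kwargs": {"series": [{"linear":[-20,4,-3],"rotation":[0,0,0],"jaw":1},{"linear":[-40,8,-2],"rotation":[0,0,0],"jaw":1},{"linear":[-42,8,0],"rotation":[0,0,0],"jaw":1},{"linear":[-42,8,0],"rotation":[0,0,0],"jaw":1},{"linear":[-42,8,0],"rotation":[0,0,0],"jaw":1},{"linear":[-12,2,0],"rotation":[0,0,0],"jaw":1},{"linear":[0,0,0],"rotation":[0,0,0],"jaw":1}]}}

```text
t: 22.75
position: [0.5375, -0.3703, 0.1773]
tcp_rot: [-2.392, -2.018, 0.003]
ft_force: [-0.8, 1.1, -0.1]
width: 0.0854
```

```bash
python3 - <<'E'
from h import *
plan([0.5425,-0.37,0.15],-10)
E
```

```text
shift [ 0.9  5.2 27.3] rot units [-0.08 -0.04  0.04]
shift [ 0.9  5.2 27.3] rot units [  0.07  -0.12 -22.46]
pos [ 0.5375 -0.3703  0.1773] F [-0.8  1.1 -0.1] w 0.0854 t 22.75 j7 0.12
```

Call:
{"fn": "jog_arm", "kwargs": {"series": [{"linear":[1,5,15],"rotation":[-0.08,-0.04,0],"jaw":1},{"linear":[0,0,20],"rotation":[0,0,0],"jaw":1},{"linear":[0,0,8],"rotation":[0,0,0],"jaw":1},{"linear":[0,0,0],"rotation":[0,0,0],"jaw":1}]}}

```text
t: 23.15
position: [0.542, -0.3626, 0.1297]
tcp_rot: [-2.389, -2.027, -0.003]
ft_force: [0.6, 1.0, 0.4]
width: 0.085
```

```bash
python3 - <<'E'
from h import *
import pickle
np.set_printoptions(precision=4,suppress=True)
plan([0.5425,-0.37,0.1],-10)
c=env.calibration('wrist'); im=save('wrist','w14.png'); pickle.dump((im,c),open('pics/w14.pkl','wb'))
m=mask(im,(0,100,60),(8,255,255));k=np.zeros_like(m);k[150:300,255:390]=m[150:300,255:390]
h=cv2.convexHull(blobs(k)[0]);print(cv2.fitEllipse(h))
for z in (.083,.088): print(z,cv2.minEnclosingCircle((plane('wrist',h[:,0,:],z,c)[:,:2]*1e3).astype(np.float32)))
E
```

```text
shift [-7.4  1.9 29.6] rot units [-0.04 -0.05  0.08]
shift [-7.4  1.9 29.6] rot units [  0.08  -0.06 -22.42]
pos [ 0.542  -0.3626  0.1297] F [0.6 1.  0.4] w 0.085 t 23.15 j7 0.09
((334.010009765625, 246.4366455078125), (76.73469543457031, 77.08699798583984), 165.26058959960938)
0.083 ((544.847412109375, -369.364501953125), 26.453357696533203)
0.088 ((545.1790771484375, -366.7314147949219), 25.663236618041992)
```

View pics/w14.png

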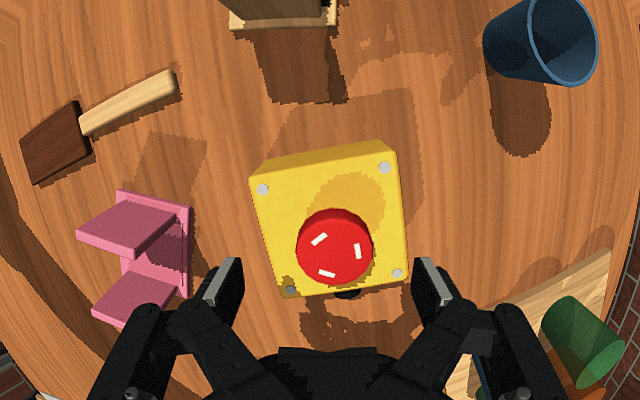

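Call:
{"fn": "jog_arm", "kwargs": {"series": [{"linear":[-7,3,8],"rotation":[-0.04,-0.05,0.08],"jaw":1},{"linear":[0,0,12],"rotation":[0,0,0],"jaw":1},{"linear":[0,0,6],"rotation":[0,0,0],"jaw":1},{"linear":[0,0,0],"rotation":[0,0,0],"jaw":1}]}}

```text
t: 23.6
position: [0.5457, -0.3698, 0.1039]
tcp_rot: [2.403, 2.017, 0.003]
ft_force: [-0.5, -1.0, -0.1]
width: 0.0851
```

```bash
python3 - <<'E'
from h import *
plan([0.5433,-0.3697,0.082],-10)
print(np.round(env.read_state()['joint_positions'],2))
E
```

```text
shift [-0.3 -2.5 21.9] rot units [0.03 0.01 0.  ]
shift [-0.3 -2.5 21.9] rot units [-2.00e-02  5.00e-02 -2.25e+01]
pos [ 0.5457 -0.3698  0.1039] F [-0.5 -1.  -0.1] w 0.0851 t 23.6 j7 0.08
[ 0.66  0.92 -0.26  1.57  0.32  0.69  0.08]
```

Call:
{"fn": "jog_arm", "kwargs": {"series": [{"linear":[0,-2.5,8],"rotation":[0,0,0],"jaw":1},{"linear":[0,0,8],"rotation":[0,0,0],"jaw":1},{"linear":[0,0,5],"rotation":[0,0,0],"jaw":1},{"linear":[0,0,0],"rotation":[0,0,0],"jaw":1}]}}

```text
t: 24.0
position: [0.543, -0.3695, 0.0811]
tcp_rot: [2.404, 2.016, 0.003]
ft_force: [1.2, 0.4, -0.0]
width: 0.0857
```

```bash
python3 - <<'E'
from h import *
plan([0.5433,-0.3697,0.082],-10)
save('wrist','w15.png')
E
```

```text
shift [-0.1  0.4 -0.9] rot units [ 0.03  0.01 -0.  ]
shift [-0.1  0.4 -0.9] rot units [ 2.00e-02 -5.00e-02  2.25e+01]
pos [ 0.543  -0.3695  0.0811] F [ 1.2  0.4 -0. ] w 0.0857 t 24.0 j7 0.07
```

View pics/w15.png

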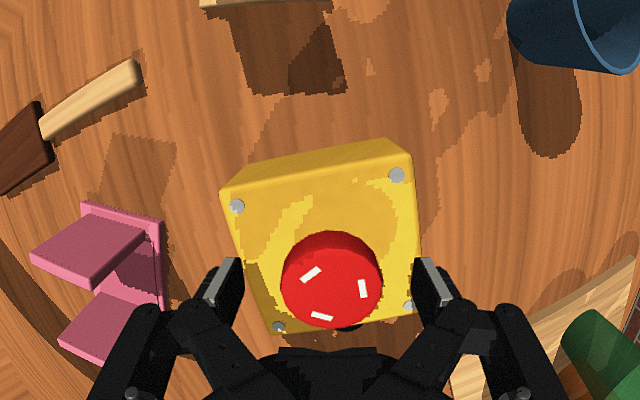

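The jaws are centred on the head (fingers at columns 230 and 428, head at 331). Close gently.

Call:
{"fn": "jog_arm", "kwargs": {"series": [{"linear":[0,0,0],"rotation":[0,0,0],"jaw":-1},{"linear":[0,0,0],"rotation":[0,0,0],"jaw":-1},{"linear":[0,0,0],"rotation":[0,0,0],"jaw":-1},{"linear":[0,0,0],"rotation":[0,0,0],"jaw":-1},{"linear":[0,0,0],"rotation":[0,0,0],"jaw":-1}], "force": 30}}

```text
t: 24.55
position: [0.5443, -0.3699, 0.0827]
tcp_rot: [2.401, 2.015, 0.005]
ft_force: [0.3, -0.2, -0.4]
width: 0.0469
```

```bash
python3 - <<'E'
from h import *
plan([0.5433,-0.3697,0.082],-10)
s=env.read_state();print(np.round(s['wrist_torque'],2))
E
```

```text
shift [ 0.  -1.1  0.7] rot units [ 0.05  0.02 -0.  ]
shift [ 0.  -1.1  0.7] rot units [ 2.00e-02 -8.00e-02  2.25e+01]
pos [ 0.5443 -0.3699  0.0827] F [ 0.3 -0.2 -0.4] w 0.0469 t 24.55 j7 0.07
[0.01 0.06 0.01]
```

Gripped (47 mm, no side force). Now I turn clockwise, i.e. +z of the tool, in small batches.

Call:
{"fn": "jog_arm", "kwargs": {"series": [{"linear":[0,0,0],"rotation":[0,0,0.6],"jaw":-1},{"linear":[0,0,0],"rotation":[0,0,0.6],"jaw":-1},{"linear":[0,0,0],"rotation":[0,0,0.6],"jaw":-1}]}}

```text
t: 24.85
position: [0.5443, -0.3698, 0.0826]
tcp_rot: [2.642, 1.688, 0.007]
ft_force: [0.5, 0.3, -1.4]
width: 0.0469
```

```bash
python3 - <<'E'
from h import *
plan([0.5440,-0.3697,0.0825],-10)
s=env.read_state();print(np.round(s['wrist_torque'],2))
E
```

```text
shift [ 0.  -0.3  0.1] rot units [ 0.05  0.   -1.86]
shift [ 0.  -0.3  0.1] rot units [ 1.000e-02 -8.000e-02  2.064e+01]
pos [ 0.5443 -0.3698  0.0826] F [ 0.5  0.3 -1.4] w 0.0469 t 24.85 j7 -0.12
[0.04 0.08 0.12]
```

Call:
{"fn": "jog_arm", "kwargs": {"series": [{"linear":[0,0,0],"rotation":[0,0,0.7],"jaw":-1},{"linear":[0,0,0],"rotation":[0,0,0.7],"jaw":-1},{"linear":[0,0,0],"rotation":[0,0,0.7],"jaw":-1}]}}

```text
t: 25.15
position: [0.5444, -0.3698, 0.0834]
tcp_rot: [2.868, 1.269, 0.009]
ft_force: [-1.1, 0.1, 5.7]
width: 0.0471
```

Call:
{"fn": "jog_arm", "kwargs": {"series": [{"linear":[0,0,0],"rotation":[0,0,0.7],"jaw":-1},{"linear":[0,0,0],"rotation":[0,0,0.7],"jaw":-1}]}}

```text
t: 25.35
position: [0.5445, -0.3698, 0.0852]
tcp_rot: [2.982, 0.972, 0.01]
ft_force: [-1.3, 0.9, 6.2]
width: 0.0471
```

```bash
python3 - <<'E'
from h import *
plan([0.5440,-0.3697,0.0825],-10)
s=env.read_state();print(np.round(s['wrist_torque'],2),np.round(s['joint_positions'],2))
E
```

```text
shift [-0.4 -0.4  2.7] rot units [ 0.06 -0.01 -5.49]
shift [-0.4 -0.4  2.7] rot units [-1.000e-02 -7.000e-02  1.701e+01]
pos [ 0.5445 -0.3698  0.0852] F [-1.3  0.9  6.2] w 0.0471 t 25.35 j7 -0.47
[0.3 0.5 0.1] [ 0.55  0.94 -0.05  1.58  0.07  0.61 -0.47]
```

Turned 0.77 rad, and the head now pushes up with 6 N, so the latch is free. I let it rise in the grip.

Call:
{"fn": "jog_arm", "kwargs": {"series": [{"linear":[0,0,-3],"rotation":[0,0,0],"jaw":-1},{"linear":[0,0,-4],"rotation":[0,0,0],"jaw":-1},{"linear":[0,0,-4],"rotation":[0,0,0],"jaw":-1}]}}

```text
t: 25.65
position: [0.5438, -0.3696, 0.0949]
tcp_rot: [2.981, 0.976, 0.007]
ft_force: [7.6, -6.5, -33.2]
width: 0.047
```

Call:
{"fn": "jog_arm", "kwargs": {"series": [{"linear":[0,0,0],"rotation":[0,0,0],"jaw":-1}]}}

```text
t: 25.75
position: [0.5444, -0.37, 0.0947]
tcp_rot: [2.979, 0.977, 0.009]
ft_force: [1.4, -0.3, 3.1]
width: 0.0468
```

Call:
{"fn": "jog_arm", "kwargs": {"series": [{"linear":[0,0,0],"rotation":[0,0,0],"jaw":1},{"linear":[0,0,0],"rotation":[0,0,0],"jaw":1},{"linear":[0,0,0],"rotation":[0,0,0],"jaw":1},{"linear":[0,0,0],"rotation":[0,0,0],"jaw":1}]}}

```text
t: 26.15
position: [0.5442, -0.3696, 0.095]
tcp_rot: [2.98, 0.979, 0.009]
ft_force: [-1.4, -1.0, -0.6]
width: 0.0851
```

Call:
{"fn": "jog_arm", "kwargs": {"series": [{"linear":[0,0,-15],"rotation":[0,0,0],"jaw":1},{"linear":[0,0,-30],"rotation":[0,0,0],"jaw":1},{"linear":[0,0,-40],"rotation":[0,0,0],"jaw":1},{"linear":[0,0,-30],"rotation":[0,0,0],"jaw":1},{"linear":[0,0,0],"rotation":[0,0,0],"jaw":1},{"linear":[0,0,0],"rotation":[0,0,0],"jaw":1},{"linear":[0,0,0],"rotation":[0,0,0],"jaw":1},{"linear":[0,0,0],"rotation":[0,0,0],"jaw":1},{"linear":[0,0,0],"rotation":[0,0,0],"jaw":1}]}}

```text
t: 27.05
position: [0.5423, -0.3684, 0.218]
tcp_rot: [2.981, 0.98, 0.008]
ft_force: [0.1, 0.5, 0.6]
width: 0.0855
```

```bash
python3 - <<'E'
from h import *
np.set_printoptions(precision=4,suppress=True)
s=save('side','s16.png');m=mask(s,(0,170,120),(4,255,255));k=np.zeros_like(m);k[270:340,320:400]=m[270:340,320:400]
M=cv2.moments(k,True);print('side red',M['m10']/M['m00'],M['m01']/M['m00'],'up was 362.7,303.4 latched 362.2,308.2')
c=env.calibration('wrist');im=save('wrist','w16.png')
m=mask(im,(0,100,60),(8,255,255));k=np.zeros_like(m);k[130:300,235:400]=m[130:300,235:400]
h=cv2.convexHull(blobs(k)[0]);e=cv2.fitEllipse(h);print('wrist ellipse',e)
print('side+wrist tri',tri(('wrist',e[0],c),('side',[362.7,303.4],None)))
t=save('top','t16.png');plan([0.54,-0.37,0.2],84)
i=cv2.imread('pics/s16.png');cv2.imwrite('pics/s16c.png',cv2.resize(i[190:370,270:430],(640,600),interpolation=cv2.INTER_CUBIC))
E
```

```text
side red 362.45626477541373 304.01418439716315 up was 362.7,303.4 latched 362.2,308.2
wrist ellipse ((329.74139404296875, 195.86083984375), (56.22182846069336, 57.284236907958984), 157.50355529785156)
side+wrist tri (array([ 0.5439, -0.3695,  0.091 ]), [np.float64(1.0645532733205045), np.float64(1.064553273320422)])
shift [-2.9 -0.3 18.1] rot units [  0.05   0.03 -17.2 ]
shift [-2.9 -0.3 18.1] rot units [ 0.03 -0.04  5.3 ]
pos [ 0.5424 -0.3685  0.2181] F [-0.   0.5 -0.1] w 0.0852 t 27.2 j7 -0.45
```

View pics/s16c.png

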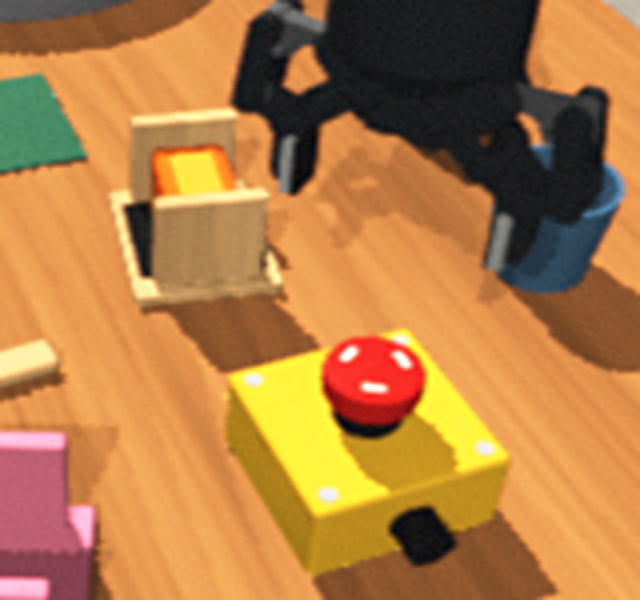

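View pics/w16.png

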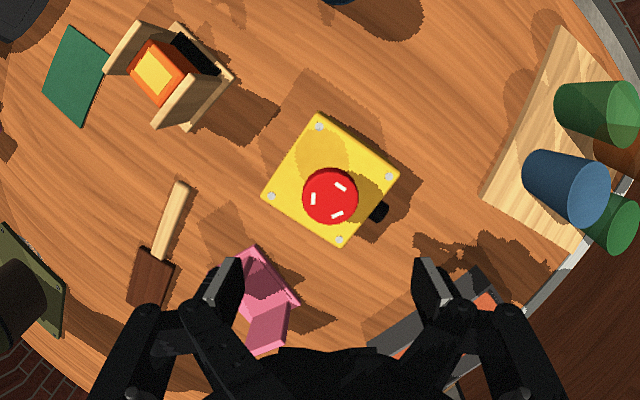

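The head is up in the crop at (372,380) with its black neck visible, and the block stands in the bay. The side reading is 0.6 px off the original up position, so I recompute both frames with the same method and check the bystanders in the top view.

```bash
python3 - <<'E'
from h import *
S=save('side','s17.png')
def red(im):
    m=mask(im,(0,170,120),(4,255,255));k=np.zeros_like(m);k[270:340,320:400]=m[270:340,320:400]
    M=cv2.moments(k,True);y,x=np.nonzero(k);return np.round([M['m10']/M['m00'],M['m01']/M['m00'],y.min(),y.max(),x.min(),x.max(),M['m00']],2)
L=lambda f:cv2.cvtColor(cv2.imread('pics/'+f),cv2.COLOR_BGR2RGB)
for f in ('side0.png','s4.png','s16.png','s17.png'): print(f,red(L(f)))
# bystanders: difference of top pictures
a=cv2.cvtColor(L('top0.png'),cv2.COLOR_RGB2GRAY).astype(int);b=cv2.cvtColor(L('t16.png'),cv2.COLOR_RGB2GRAY).astype(int)
for n,(x0,y0,x1,y1) in {'jar':(318,120,348,155),'tumbler':(375,125,405,158),'paddle':(378,235,410,322)}.items(): print(n,np.abs(a-b)[y0:y1,x0:x1].mean())
E
```

```text
side0.png [362.49 303.94 291.   316.   351.   375.   426.  ]
s4.png [362.2  308.22 296.   320.   351.   374.   410.  ]
s16.png [362.46 304.01 291.   316.   351.   375.   423.  ]
s17.png [362.57 304.12 291.   316.   351.   375.   425.  ]
jar 9.322857142857142
tumbler 6.691919191919192
paddle 19.692169540229884
```

View pics/t16.png

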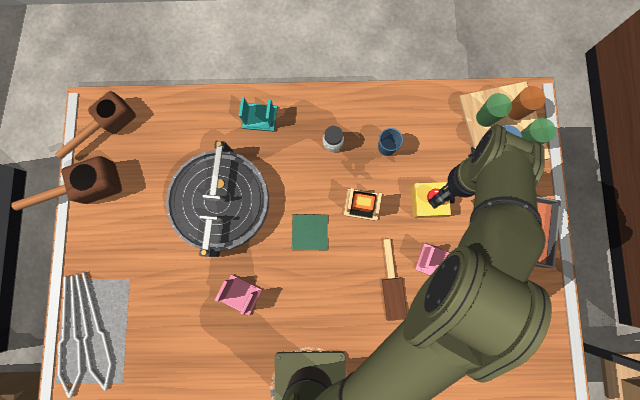

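The head is exactly at its original height: same rows 291 to 316, centroid 304.0 against 303.9. In the top view the jar (333,138), tumbler (390,141) and paddle (393,280) have not moved; the differences there are shadow. The block is in the bay at (363,204). Handing in.

```bash
python3 - <<'E'
from h import *
print(env.job_done()); print(env.read_state()['t'])
E
```

```text
the job is handed in; nothing more can be done
None
the job is handed in; nothing more can be done
```

I did the whole sequence in order and handed it in at about 27 s; the interface reports no verdict. I pressed the stop to its end stop, and it latched. I then lifted the block out of the guide by its ends, regripped it on the mat across its long faces, and set it on the bay pad with a gentle touch of about 9 N. After letting go, I turned the head about 0.77 rad clockwise, let it rise, and released it.

**Last checks:**
- **Block:** about 1 mm from the bay centre on both axes and within about 1° of square. It was still in place in the final pictures.
- **Stop:** the side view shows the head back at its original height, 304.0 to 304.1 px against 303.9 px at the start (308.2 px when latched).
- **Bystanders:** the jar, tumbler and paddle look unmoved by eye in the top view. The pixel comparison there showed differences, which I put down to shadow and did not measure further.
- **Gripper:** open, about 0.1 m above the station.

**Readings that stood out:**
- The head's first side-view comparison looked 0.6 px too low. The two frames had been measured differently, and the difference went away when I redid them the same way.
- Joint 6 came to its lower limit of 0.04 rad over the mat.
- The lift of the released head gave a brief 33 N pull at the wrist.

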